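# Slide the catch tray out from under the parked saucer and cup

### The job

The grinder's brass catch tray has a saucer with a glass cup parked on it: push the tray's red slide lock open, then draw the tray out under the bridge by its wooden handle, so that the bridge holds the saucer back and saucer and cup settle upright on the wood under the chute. Do not touch the saucer or the cup, and leave the steel dosing cup and the spoons alone. Lay the tray flat in the middle of the round black pad and let go.

Things in the scene. Friction and masses are not known exactly. Their poses are not given: they have to be found in the camera images.
- station: Fixed dosing station (white grinder at y above +140, steel bridge, black lock housing). All mm. Origin on the wood under the bridge's middle, z up. Bridge: x -75..75, y -20..21, gap under it 9.5, top 26 above the wood; leg inner faces at x -59 and +59. The tray slides out under it along the station's -y (world -y within 0.2 rad); a free white roller along its +y edge holds the saucer back and lets it sink.
- chute_mouth (a point): Middle of the lower edge of a fixed steel chute, 100 mm above the wood at station x 0, y -58 mm. The trough, 50 mm wide in x, rises from here toward station +y at 35 deg for 240 mm. It is right over the handle and beside the slot: a gripper pointing straight down hits it. Lean the tool 30 to 45 deg, its body out toward station -y, fingers pointing down and toward +y.
- lock (a joint): Travel of the red slide lock in m: 0 to 0.003 at the start (locked: a hidden bolt stands in a notch in the tray's edge, the tray then moves only 5 mm); 0.016 fully open at its end stop. Slides toward station +x with about 1.5 N of friction and stays where left. The tray is free above 0.012.
- lock_thumb (a point): Middle of the top of the lock's red thumb piece (14 mm in x, 26 mm in y), at station x 125 mm + travel, y -55 mm, 20 mm above the wood: flush with the top of the black housing (x 62..158, y -80..-30 mm). A fingertip in the slot pushes its flank, 8 mm high, toward +x.
- slot (a point): Middle of the free part of the lock slot's floor, on the thumb's -x side, station x 92, y -55 mm, 12 mm above the wood. The slot is 8 mm deep, 30 mm wide (y) and runs along x from 66 to 152 mm; with the lock shut, 52 mm of it (x 66..118) is free, room for both shut fingertips side by side along x.
- tray: Loose catch tray, 0.2 kg: brass plate 6 mm thick, 110 (x) by 140 mm (y), flat on the wood; origin at the middle of the plate's underside. A neck 16 mm wide with a dark wooden handle sticks out toward its -y. At the start its axes are within 0.02 rad of the station's, origin near station x 0, y +52 mm; its front edge is under the bridge.
- tray_grip (a point): Middle of the tray's upright dark wooden handle, 108 mm from the tray's origin toward its -y, 19 mm above its underside. Handle: 16 mm wide (tray x, the width to pinch), 32 mm long (y), 6 to 32 mm above the underside, on the equally wide neck, so fingers can go down beside it to just above the wood. Free beside it: 50 mm toward +x, more toward -x.
- saucer: Loose white saucer, 96 mm across, 11 mm high, foot 64 mm across, 0.14 kg, lying on the tray; origin at the middle of its underside (6 mm above the wood at the start, 0 when it lies on the wood). At the start its rim stands 2 to 9 mm behind the bridge.
- bay (a point): Fixed point on the wood under the chute, at station x 0, y +72 mm: about where the saucer ends, resting near the bridge.
- cup: Loose double-walled glass cup, 66 mm across, 60 mm high, 0.11 kg, standing on the saucer; origin at the middle of its underside.
- pad: Fixed round black rubber pad, 170 mm across and 3 mm thick with a bevelled edge, on the open wood toward -y of the station; origin under its middle, on the wood. The tray's plate belongs in the middle of it; any yaw.
- dosing_cup: Bystander: loose steel dosing cup, 58 mm across, 60 mm high; origin at the middle of its underside.
- spoon_a: Bystander: loose brass measuring spoon 130 mm long, lying roughly along y; origin under its middle.
- spoon_b: Bystander: loose brass measuring spoon 130 mm long, lying roughly along x; origin under its middle.
Mind the look-alikes: they are no part of the job. What is shaped like the tray but blue or purple is not meant.

How it is judged:
By the outcome, as a careful person would: the job done as asked, in the order asked, and still so for the second after the job is handed in, with the robot touching nothing.
It also fails if it takes over 56 s, if anything falls off the work surface, if the arm or the gripper's body presses on something with over 40 N, if the wrist force passes 120 N, or if a joint passes its speed limit or range.

### The arm

A 6-joint arm with a two-finger parallel gripper is mounted at the origin on the work surface. World frame = base frame: x ahead of the robot, y to its left, z up, the work surface at z = 0. Lengths are in m, angles in rad, forces in N, time in s.
With the tool pointing down it reaches from about 0.35 to 0.975 m from the base axis. Payload 4.9 kg.
Tool frame: the origin (TCP) lies on the mounting face of the last link; the fingertips stand 173 mm ahead of it and the grasp point (between the pads) lies 155 mm ahead of it; z points along the fingers, y is the direction in which the jaws open and shut (so a half turn about z gives the same grasp; the last joint's range is limited). The gripper opens to 85 mm and grips with 20 to 120 N. Pads are 22 mm wide; open, the fingers measure 114 mm over their backs; the gripper's body (76 mm by 85 mm) begins 54 mm behind the grasp point. The pads swing forward as they close: fully open they stand 13 mm farther back than shut.
Start: joints at [-1.347, 0.053, 1.613, -0, 1.476, -0.119], TCP at [0.21, -0.589, 0.405] pointing down, gripper open.
Joint ranges: [-3.01, 3.01], [-1.01, 2.22], [0.06, 2.58], [-1.02, 4.17], [0.09, 2.62], [-3.14, 3.14]. Speed limits (rad/s): [2.57, 2.57, 3.14, 3.14, 3.14, 3.14].

### API

Orientations are given as a unit quaternion [w, x, y, z].
In Python, from plant import manip gives the robot as it stands.
- The arm moves only by the tool play_rows, never from a script. Its argument "increments" is a list of rows, each an object with "offset": the shift along the tool's x, y, z in mm, a list of three; "twist": the turn about the tool's z in rad; "grip": the opening, from 0 (shut) to 1 (fully open). In form: [{"offset": [dx, dy, dz], "twist": twist, "grip": grip}, ...]. A call has 1 to 5 rows; each row is the pose to reach, as a shift and turn from the pose commanded when the call began, along the tool's axes at that moment; what a row does not reach only later rows make up. A row lasts 1/12 s, in which the tool goes at most 41.7 mm and 7.16 degrees, less where a joint would pass 70% of its speed; a pose out of reach is approached as far as the arm can. A call with a gripper value outside its range is refused whole. The fingers move at their own pace and stop on an object; the grip force is fixed at half the most. Time passes only in rows, so rows that repeat a pose let the fingers close. It gives the time, the measured TCP pose, the force and the opening at its end, in the units of the state.
- manip.state(): the state, without advancing time (a new reading comes with each control period).
- manip.grab_frame(name): name is "scene" or "top"; returns the picture (420x560x3 uint8, blue, green, red); there is no depth.
- manip.get_calibration(name): a dict with "fx", "fy", "cx", "cy" (pixels), "T" (4x4, takes a point from camera to world coordinates). Camera axes: x right, y down, z forward; pixel columns grow to the right and rows downward; lengths in m; the calibration is good to about 2 mm. A picture is of the moment at which its call begins. get_calibration takes no time and is no camera call.
- manip.job_done(): hands the job in, once; it reports no verdict.
Trained networks look in the newest picture that a camera, given by its name, has taken for a name from the list of things; names that differ only in an ending like _2 or _b are one class to them, and where a whole thing is asked for, a point or a joint stands for the part that bears it (a point fixed in the world has none). Each returns a list of dicts, best first, with "p" (0 to 1); they miss things now and then, are a little off and sometimes report something else, mostly with a low value. They report only what shows in the picture. A call takes as long as a camera call. They do not tell look-alikes from the thing itself.
- manip.boxes_of(query, camera): "xyz" ([x, y, z] in m, in the coordinates of the camera as it stood for that picture, good to about 4 mm: the middle of the surface that is visible of it).
- manip.tip_of(query, camera): "xyz" ([x, y, z] in m, in the coordinates of the camera as it stood for that picture, good to about 4 mm: a listed point, or the origin of a listed thing).
The state is a dict: "time": time; "joint_pos": joint angles; "joint_vel": joint speeds; "joint_efforts": joint torques, N m; "tool_pos": TCP position; "tool_rot": TCP orientation; "contact_force": force on the tool from outside, world axes, zero at the start; "ft_torque": the same for the moment, N m; "gripper_width": opening from 0.0 (shut) to 1.0 (fully open).
Only numpy, scipy, OpenCV 4.12 (cv2) and the standard library are available. Lean on these libraries where they do the work, as an engineer would, in place of code of your own. Each camera call takes 0.05 s, during which the arm holds its last target. There are 200 camera calls.

## Working session

There is one attempt and no reset: what is moved stays moved. The work goes in short steps, Python scripts to look and compute and a tool call to move; the robot and the scene stay as the last step left them, time stands still between calls to the robot, and variables do not carry over. Pictures are saved under pics/ and viewed, about 8 in all and at most 12, crops included, and the job is handed in when it is done.

Besides the shell and the picture viewer there is one more tool, called by a JSON object that holds its "method" and its "body". play_rows: Moves the arm, as the interface text tells. Its arguments: {"type":"object","properties":{"increments":{"type":"array"}},"required":["increments"]}

```bash
mkdir -p pics; ls
cat > h.py <<'E'
import numpy as np, cv2, json
from scipy.spatial.transform import Rotation as R
from plant import manip
def rot(q): return R.from_quat([q[1],q[2],q[3],q[0]])
def w(p,cam):
    T=np.array(manip.get_calibration(cam)["T"]); return T[:3,:3]@np.array(p)+T[:3,3]
def px(P,cam):
    c=manip.get_calibration(cam);T=np.linalg.inv(np.array(c["T"]));q=T[:3,:3]@np.array(P)+T[:3,3]
    return c["fx"]*q[0]/q[2]+c["cx"],c["fy"]*q[1]/q[2]+c["cy"]
def find(f,q,cam):
    r=getattr(manip,f)(q,cam)
    for d in r:
        W=w(d["xyz"],cam);print(cam,q,f[:3],round(d["p"],2),np.round(W*1000,1),np.round(px(W,cam)))
    return r
E
python3 - <<'E'
from h import *
for c in("scene","top"):
    cv2.imwrite(f"pics/{c}0.png",manip.grab_frame(c))
    for q in("chute_mouth","lock_thumb","slot","tray_grip","bay","pad","saucer","tray","cup","dosing_cup","station","spoon_a"): find("tip_of",q,c)
s=manip.state();print(s["time"],s["tool_pos"],s["tool_rot"],s["gripper_width"])
E
```

```text
pics
scene chute_mouth tip 0.95 [555.8 105.8 100.1] [320. 204.]
scene lock_thumb tip 0.45 [684.8 106.1  16.2] [331. 255.]
scene slot tip 0.23 [558.5 159.6   2. ] [334. 223.]
scene tray_grip tip 0.83 [556.4 104.9  19.7] [318. 222.]
scene tray_grip tip 0.82 [844.6 392.6  23.1] [447. 277.]
scene tray_grip tip 0.71 [301.4  76.3  20.7] [287. 168.]
scene pad tip 0.7 [ 559.  -151.3    2.8] [237. 243.]
scene saucer tip 0.71 [552.4 235.4   5.8] [357. 216.]
scene saucer tip 0.51 [ 557.9 -152.1    3.6] [236. 242.]
scene tray tip 0.85 [555.7 212.7  -1. ] [350. 220.]
scene tray tip 0.81 [341.1 179.6   4.4] [319. 174.]
scene tray tip 0.7 [778.3 307.5  -3.6] [407. 270.]
scene cup tip 0.86 [553.7 228.4  14.3] [355. 215.]
scene cup tip 0.7 [557.  159.2   0.8] [334. 223.]
scene dosing_cup tip 0.72 [ 7.702e+02 -2.341e+02 -3.000e-01] [223. 308.]
scene dosing_cup tip 0.52 [680.8 102.1  17.7] [330. 254.]
scene station tip 0.69 [556.9 158.6   1.9] [334. 223.]
scene spoon_a tip 0.85 [ 505.4 -399.     2.4] [153. 245.]
scene spoon_a tip 0.64 [407.  -44.6  -4.5] [259. 202.]
scene spoon_a tip 0.58 [552.6 210.6 
[... 451 characters left out ...]
. 187.]
top pad tip 0.7 [ 5.539e+02 -1.500e+02  4.000e-01] [316. 217.]
top tray tip 0.88 [338.2 185.3  -0.7] [186. 310.]
top tray tip 0.66 [ 7.802e+02  3.056e+02 -5.000e-01] [139. 142.]
top tray tip 0.55 [556.4 214.2   4.7] [173. 223.]
top cup tip 0.84 [550.5 226.1  14.3] [167. 225.]
top dosing_cup tip 0.94 [ 775.7 -239.8   -1.3] [344. 134.]
top dosing_cup tip 0.53 [684.8 105.9  19.1] [214. 171.]
top station tip 0.66 [555.  163.1  -1. ] [194. 223.]
top spoon_a tip 0.83 [ 5.027e+02 -4.004e+02  1.000e-01] [416. 232.]
top spoon_a tip 0.74 [407.8 -41.8   1.1] [277. 277.]
1.3 [ 0.21006179 -0.58863315  0.40469841] [-1.45812875e-05  9.85350441e-01  1.70541806e-01 -8.16305482e-06] 0.9998736628826432
```

View pics/scene0.png

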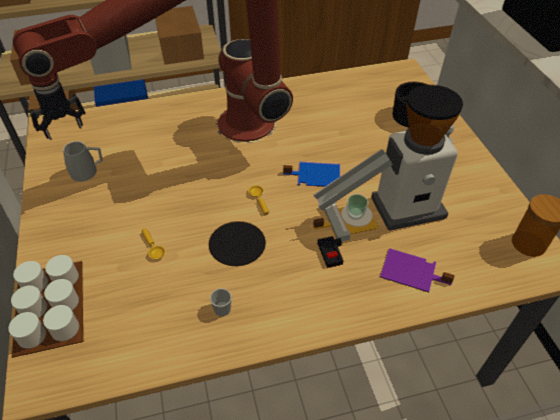

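View pics/top0.png

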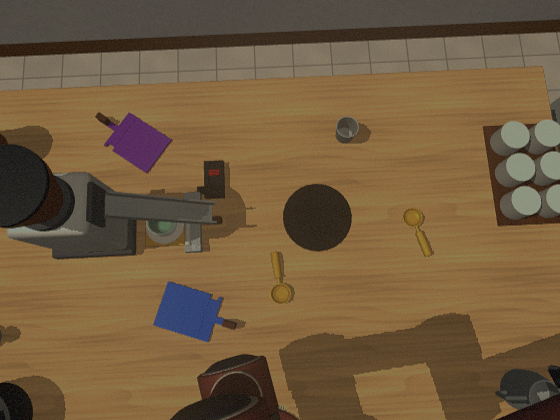

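Scene: the brass tray is under the bridge at scene (350,220), with its dark handle at (319,222) and top (215,219). Look-alikes are the blue tray with its handle at (287,168) and the purple one with its handle at (447,277). The red lock is at scene (332,255) and top (214,172), and the pad is at scene (237,243). I choose the brass one. `play_rows` seems to offer no tilt, so I'll check the public interface and take the close crop.

View pics/c1.png

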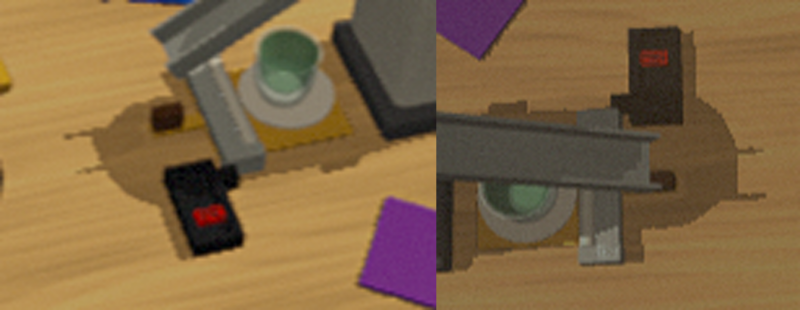

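The crop shows the brass tray's dark handle at (167,116) left and (660,181) right, and the red thumb at (210,215) and (654,58). That confirms the choice.

The moves give no direct tilt, so I'll twist to square the tool (jaws along world x) and go to the near reach limit on the -y side. There I can see what "approached as far as the arm can" does to the orientation.

{"method": "play_rows", "body": {"increments": [{"offset":[-12,-31,0],"twist":-0.123,"grip":1},{"offset":[-24,-62,0],"twist":-0.246,"grip":1},{"offset":[-36,-93,0],"twist":-0.369,"grip":1},{"offset":[-48,-124,0],"twist":-0.492,"grip":0.5},{"offset":[-60,-155,0],"twist":-0.614,"grip":0.5}]}}

```text
time: 1.72
tool_pos: [0.1007, -0.4616, 0.4045]
tool_rot: [-0.0, 0.886, 0.463, -0.0]
contact_force: [-0.5, -0.5, 0.1]
gripper_width: 0.748
```

{"method": "play_rows", "body": {"increments": [{"offset":[0,0,0],"twist":-0.123,"grip":0.5},{"offset":[0,0,0],"twist":-0.246,"grip":0.5},{"offset":[0,0,0],"twist":-0.369,"grip":0.5},{"offset":[0,0,0],"twist":-0.492,"grip":0.5},{"offset":[0,0,0],"twist":-0.614,"grip":0.5}]}}

```text
time: 2.13
tool_pos: [0.1014, -0.4627, 0.4049]
tool_rot: [0.0, 0.705, 0.709, -0.0]
contact_force: [0.7, -0.2, -0.0]
gripper_width: 0.502
```

Run:
```python
from h import *
s=manip.state();print(s["time"],s["tool_pos"],np.round(s["joint_pos"],3));print(rot(s["tool_rot"]).as_matrix().round(3))
```

```text
2.1333 [ 0.10135515 -0.46265247  0.40492466] [-1.512 -0.323  1.953 -0.     1.512 -1.518]
[[-0.006  1.     0.   ]
 [ 1.     0.006 -0.001]
 [-0.001  0.    -1.   ]]
```

{"method": "play_rows", "body": {"increments": [{"offset":[35,-10,0],"twist":0,"grip":0.5},{"offset":[70,-27,0],"twist":0,"grip":0.5},{"offset":[105,-27,0],"twist":0,"grip":0.5},{"offset":[140,-27,0],"twist":0,"grip":0.5},{"offset":[170,-27,0],"twist":0,"grip":0.5}]}}

```text
time: 2.55
tool_pos: [0.0743, -0.2912, 0.4044]
tool_rot: [-0.0, 0.707, 0.707, 0.0]
contact_force: [-0.5, 0.4, 0.5]
gripper_width: 0.498
```

```bash
cat > st.py <<'E'
from h import *
s=manip.state();print(round(s["time"],2),np.round(s["tool_pos"]*1 if 0 else np.array(s["tool_pos"])*1000,1),np.round(s["joint_pos"],3),np.round(s["contact_force"],1),round(s["gripper_width"],2));print(rot(s["tool_rot"]).as_matrix().round(3))
E
python3 st.py
```

```text
2.55 [  74.3 -291.2  404.4] [-1.57  -0.871  2.289  0.     1.723 -1.57 ] [-0.5  0.4  0.5] 0.5
[[ 0.001  1.     0.   ]
 [ 1.    -0.001  0.   ]
 [ 0.     0.    -1.   ]]
```

{"method": "play_rows", "body": {"increments": [{"offset":[30,0,0],"twist":0,"grip":0.5},{"offset":[60,0,0],"twist":0,"grip":0.5},{"offset":[90,0,0],"twist":0,"grip":0.5},{"offset":[90,0,0],"twist":0,"grip":0.5}]}}

```text
time: 2.88
tool_pos: [0.0906, -0.2457, 0.4075]
tool_rot: [-0.012, 0.707, 0.707, 0.006]
contact_force: [-0.0, 0.5, -0.3]
gripper_width: 0.501
```

```bash
python3 st.py
```

```text
2.88 [  90.6 -245.7  407.5] [-1.502 -1.01   2.346 -0.008  1.832 -1.505] [-0.   0.5 -0.3] 0.5
[[-0.001  1.    -0.009]
 [ 1.     0.001  0.026]
 [ 0.026 -0.009 -1.   ]]
```

{"method": "play_rows", "body": {"increments": [{"offset":[40,0,0],"twist":0,"grip":0.5},{"offset":[80,0,0],"twist":0,"grip":0.5},{"offset":[120,0,0],"twist":0,"grip":0.5},{"offset":[160,0,0],"twist":0,"grip":0.5}]}}

```text
time: 3.22
tool_pos: [0.135, -0.2206, 0.4181]
tool_rot: [-0.024, 0.707, 0.707, 0.008]
contact_force: [-0.2, -0.1, 0.1]
gripper_width: 0.498
```

```bash
python3 st.py
```

```text
3.22 [ 135.  -220.6  418.1] [-1.309 -1.01   2.329 -0.01   1.873 -1.311] [-0.2 -0.1  0.1] 0.5
[[ 0.001  1.    -0.022]
 [ 0.999  0.     0.046]
 [ 0.046 -0.022 -0.999]]
```

{"method": "play_rows", "body": {"increments": [{"offset":[-40,0,0],"twist":0,"grip":0.5},{"offset":[-80,0,0],"twist":0,"grip":0.5},{"offset":[-120,0,0],"twist":0,"grip":0.5},{"offset":[-160,0,0],"twist":0,"grip":0.5}]}}

```text
time: 3.55
tool_pos: [0.1345, -0.3824, 0.4106]
tool_rot: [-0.023, 0.707, 0.707, 0.008]
contact_force: [0.1, 0.5, 0.9]
gripper_width: 0.496
```

```bash
python3 st.py
python3 - <<'E'
import numpy as np
from scipy.optimize import least_squares
# r',z,q2,q3,q5 
D=[]
for x,y,z,q1,q2,q3,q5 in [(.21006,-.58863,.4047,-1.347,.053,1.613,1.476),(.10135,-.46265,.40492,-1.512,-.323,1.953,1.512),(.0743,-.2912,.4044,-1.57,-.871,2.289,1.723),(.0906,-.2457,.4075,-1.502,-1.01,2.346,1.832),(.135,-.2206,.4181,-1.309,-1.01,2.329,1.873)]:
    c,s=np.cos(q1),np.sin(q1);D.append((x*c+y*s,-x*s+y*c,z,q2,q3,q5));print(np.round(D[-1],4))
D=np.array(D)
def f(p):
    L1,a,L2,b,r0,z0,Lt=p;q2,q3,q5=D[:,3:].T;t=q2+q3+q5
    return np.r_[r0+L1*np.sin(q2+a)+L2*np.sin(q2+q3+b)+Lt*np.sin(t)-D[:,0], z0+L1*np.cos(q2+a)+L2*np.cos(q2+q3+b)+Lt*np.cos(t)-D[:,2]]
for x0 in([.45,0,.4,0,0,.3,.15],[.45,.2,.4,-.2,0.05,.3,.1]):
    r=least_squares(f,x0);print(r.x.round(4),r.cost,np.abs(r.fun).max())
E
```

```text
3.55 [ 134.5 -382.4  410.6] [-1.413 -0.505  2.074 -0.015  1.62  -1.414] [0.1 0.5 0.9] 0.5
[[-0.     1.    -0.022]
 [ 0.999  0.001  0.044]
 [ 0.044 -0.022 -0.999]]
[0.6206 0.0742 0.4047 0.053  1.613  1.476 ]
[ 0.4678  0.074   0.4049 -0.323   1.953   1.512 ]
[ 0.2913  0.0741  0.4044 -0.871   2.289   1.723 ]
[ 0.2513  0.0735  0.4075 -1.01    2.346   1.832 ]
[ 0.248   0.0733  0.4181 -1.01    2.329   1.873 ]
[ 4.264e-01 -1.200e-03  6.174e-01  1.544e-01  3.000e-04  2.387e-01
  1.073e-01] 8.097681365085232e-08 0.00029847904823621096
[ 4.264e-01 -1.200e-03  6.174e-01  1.544e-01  3.000e-04  2.387e-01
  1.073e-01] 8.097681365080983e-08 0.00029847907180152733
```

Pushing at the reach limit does tilt the tool, and the tilt stays, but it grows slowly. A better way is to twist positive with joint 6 at its upper limit. The forearm roll then takes over and leans the tool toward +y when the robot faces +x. I'll go over the pad (clear space) and wind joint 6 up there.

{"method": "play_rows", "body": {"increments": [{"offset":[15,28,9],"twist":0,"grip":0.5},{"offset":[30,56,19],"twist":0,"grip":0.5},{"offset":[45,84,28],"twist":0,"grip":0.5},{"offset":[60,112,37],"twist":0,"grip":0.5},{"offset":[75,141,47],"twist":0,"grip":0.5}]}}

```text
time: 3.97
tool_pos: [0.2756, -0.303, 0.3635]
tool_rot: [-0.024, 0.707, 0.707, 0.008]
contact_force: [-0.3, -0.5, -0.0]
gripper_width: 0.499
```

{"method": "play_rows", "body": {"increments": [{"offset":[15,28,9],"twist":0,"grip":0.5},{"offset":[30,56,19],"twist":0,"grip":0.5},{"offset":[45,84,28],"twist":0,"grip":0.5},{"offset":[60,112,37],"twist":0,"grip":0.5},{"offset":[75,141,47],"twist":0,"grip":0.5}]}}

```text
time: 4.38
tool_pos: [0.4159, -0.2254, 0.317]
tool_rot: [-0.024, 0.707, 0.707, 0.009]
contact_force: [-0.4, -0.5, 0.5]
gripper_width: 0.498
```

{"method": "play_rows", "body": {"increments": [{"offset":[15,28,9],"twist":0,"grip":0.5},{"offset":[30,56,19],"twist":0,"grip":0.5},{"offset":[45,84,28],"twist":0,"grip":0.5},{"offset":[60,112,37],"twist":0,"grip":0.5},{"offset":[75,141,47],"twist":0,"grip":0.5}]}}

```text
time: 4.8
tool_pos: [0.556, -0.1483, 0.2702]
tool_rot: [-0.024, 0.707, 0.707, 0.009]
contact_force: [-0.4, -1.9, 0.7]
gripper_width: 0.499
```

{"method": "play_rows", "body": {"increments": [{"offset":[0,0,0],"twist":0.124,"grip":0.5},{"offset":[0,0,0],"twist":0.248,"grip":0.5},{"offset":[0,0,0],"twist":0.372,"grip":0.5},{"offset":[0,0,0],"twist":0.496,"grip":0.5},{"offset":[0,0,0],"twist":0.62,"grip":0.5}]}}

```text
time: 5.22
tool_pos: [0.5548, -0.1492, 0.2704]
tool_rot: [-0.026, 0.89, 0.455, 0.001]
contact_force: [1.1, -0.1, 0.5]
gripper_width: 0.5
```

```bash
python3 st.py
```

```text
5.22 [ 554.8 -149.2  270.4] [-0.399  0.063  1.836  0.036  1.281  0.216] [ 1.1 -0.1  0.5] 0.5
[[ 0.586  0.81  -0.022]
 [ 0.81  -0.585  0.047]
 [ 0.025 -0.045 -0.999]]
```

{"method": "play_rows", "body": {"increments": [{"offset":[0,0,0],"twist":0.124,"grip":0.5},{"offset":[0,0,0],"twist":0.248,"grip":0.5},{"offset":[0,0,0],"twist":0.372,"grip":0.5},{"offset":[0,0,0],"twist":0.496,"grip":0.5},{"offset":[0,0,0],"twist":0.62,"grip":0.5}]}}

```text
time: 5.63
tool_pos: [0.5547, -0.1494, 0.2705]
tool_rot: [-0.025, 0.987, 0.162, -0.007]
contact_force: [-0.2, -0.9, 1.3]
gripper_width: 0.5
```

{"method": "play_rows", "body": {"increments": [{"offset":[0,0,0],"twist":0.124,"grip":0.5},{"offset":[0,0,0],"twist":0.248,"grip":0.5},{"offset":[0,0,0],"twist":0.372,"grip":0.5},{"offset":[0,0,0],"twist":0.496,"grip":0.5},{"offset":[0,0,0],"twist":0.62,"grip":0.5}]}}

```text
time: 6.05
tool_pos: [0.5547, -0.1494, 0.2705]
tool_rot: [-0.021, 0.989, -0.147, -0.014]
contact_force: [0.6, -0.6, -0.0]
gripper_width: 0.502
```

{"method": "play_rows", "body": {"increments": [{"offset":[0,0,0],"twist":0.124,"grip":0.5},{"offset":[0,0,0],"twist":0.248,"grip":0.5},{"offset":[0,0,0],"twist":0.372,"grip":0.5},{"offset":[0,0,0],"twist":0.496,"grip":0.5},{"offset":[0,0,0],"twist":0.62,"grip":0.5}]}}

```text
time: 6.47
tool_pos: [0.5547, -0.1494, 0.2705]
tool_rot: [-0.016, 0.897, -0.442, -0.02]
contact_force: [0.7, -0.4, 0.5]
gripper_width: 0.499
```

{"method": "play_rows", "body": {"increments": [{"offset":[0,0,0],"twist":0.124,"grip":0.5},{"offset":[0,0,0],"twist":0.248,"grip":0.5},{"offset":[0,0,0],"twist":0.372,"grip":0.5},{"offset":[0,0,0],"twist":0.496,"grip":0.5},{"offset":[0,0,0],"twist":0.62,"grip":0.5}]}}

```text
time: 6.88
tool_pos: [0.5547, -0.1494, 0.2705]
tool_rot: [-0.009, 0.719, -0.694, -0.024]
contact_force: [0.0, -0.6, -0.1]
gripper_width: 0.498
```

{"method": "play_rows", "body": {"increments": [{"offset":[0,0,0],"twist":0.124,"grip":0.5},{"offset":[0,0,0],"twist":0.248,"grip":0.5},{"offset":[0,0,0],"twist":0.372,"grip":0.5},{"offset":[0,0,0],"twist":0.496,"grip":0.5},{"offset":[0,0,0],"twist":0.62,"grip":0.5}]}}

```text
time: 7.3
tool_pos: [0.535, -0.1865, 0.2676]
tool_rot: [0.024, -0.51, 0.859, 0.037]
contact_force: [0.6, -1.7, 0.1]
gripper_width: 0.501
```

```bash
python3 st.py
```

```text
7.3 [ 535.  -186.5  267.6] [-0.482  0.047  1.859  0.083  1.275  3.133] [ 0.6 -1.7  0.1] 0.5
[[-0.478 -0.878  0.004]
 [-0.875  0.477  0.087]
 [-0.078  0.039 -0.996]]
```

```bash
cat > kin.py <<'E'
import numpy as np
from scipy.spatial.transform import Rotation as R
from scipy.optimize import least_squares
lo=np.array([-3.01,-1.01,.06,-1.02,.09,-3.14]);hi=np.array([3.01,2.22,2.58,4.17,2.62,3.14])
def fk(q):
    a=R.from_euler('ZYZYZ',[q[0],q[1]+q[2],q[3],q[4],q[5]])
    M=a.as_matrix()@C
    b=q[1]+q[2]+.1544
    p=R.from_euler('z',q[0]).apply([.4264*np.sin(q[1])+.6174*np.sin(b),.074,.2387+.4264*np.cos(q[1])+.6174*np.cos(b)])+.1073*M[:,2]
    return p,M
C=np.eye(3)
q0=[-1.57,-.871,2.289,0,1.723,-1.57]
C=fk(q0)[1].T@np.array([[0,1,0],[1,0,0],[0,0,-1.]])
def solve(q,p,M,w=.55):
    f=lambda x:np.r_[fk(x)[0]-p,w*R.from_matrix(fk(x)[1]@M.T).as_rotvec()]
    return least_squares(f,np.clip(q,lo+1e-6,hi-1e-6),bounds=(lo,hi)).x
E
python3 - <<'E'
from kin import *
print(C.round(2))
q=np.array([-0.482,0.047,1.859,.083,1.275,3.133]);p,M=fk(q);print(p,M.round(3))
q=np.array([-0.482,0.047,1.859,.083,1.275,3.133])
for k in range(9):
    p,M=fk(q)
    w=np.array([0,.16,-.06 if p[2]>.2 else 0]) if p[1]<-.1 else np.array([0,0,0])
    q=solve(q,p+w,M@R.from_euler('z',.62).as_matrix())
    p,M=fk(q);print(p.round(3),q.round(2),M[:,2].round(2), (M.T@w).round(3))
E
```

```text
Traceback (most recent call last):
  File "kin.py", line 13, in <module>
    C=fk(q0)[1].T@np.array([[0,1,0],[1,0,0],[0,0,-1.]])
      ~~^^^^
  File "kin.py", line 6, in fk
    a=R.from_euler('ZYZYZ',[q[0],q[1]+q[2],q[3],q[4],q[5]])
  File "scipy/spatial/transform/_rotation.pyx", line 1413, in scipy.spatial.transform._rotation.Rotation.from_euler
ValueError: Expected axis specification to be a non-empty string of upto 3 characters, got ZYZYZ
```

```bash
sed -i "s/    a=R.from_euler.*/    a=R.from_euler('ZYZ',[q[0],q[1]+q[2],q[3]])*R.from_euler('YZ',[q[4],q[5]])/" kin.py
cat > sim.py <<'E'
from kin import *
q=np.array([-0.482,0.047,1.859,.083,1.275,3.133]);p,M=fk(q);print(p,M.round(3))
for k in range(9):
    p,M=fk(q)
    w=np.array([0,.16,-.06 if p[2]>.2 else 0]) if p[1]<-.1 else np.array([0,0,0])
    q=solve(q,p+w,M@R.from_euler('z',.62).as_matrix())
    p,M=fk(q);print(p.round(3),q.round(2),M[:,2].round(2), (M.T@w).round(3))
E
python3 sim.py
```

```text
[ 0.53511576 -0.18690197  0.26739262] [[-0.479 -0.878  0.003]
 [-0.875  0.477  0.088]
 [-0.078  0.04  -0.996]]
[ 0.438 -0.161  0.111] [-0.59  0.07  2.17  0.43  0.9   3.14] [ 0.22  0.25 -0.94] [-0.078  0.118  0.096]
[ 0.386 -0.026 -0.023] [-0.38  0.29  2.34  1.15  0.46  3.14] [ 0.41  0.28 -0.87] [-0.014  0.153  0.044]
[ 0.36  -0.019 -0.077] [-0.38  0.46  2.34  1.71  0.42  3.14] [ 0.48  0.24 -0.84] [0. 0. 0.]
[ 0.328 -0.004 -0.124] [-0.36  0.63  2.34  2.3   0.48  3.14] [ 0.54  0.16 -0.83] [0. 0. 0.]
[ 0.331  0.038 -0.127] [-0.11  0.64  2.33  3.12  0.38  3.14] [ 0.53 -0.05 -0.85] [0. 0. 0.]
[ 0.352  0.065 -0.086] [0.02 0.48 2.33 3.85 0.21 3.14] [ 0.46 -0.13 -0.88] [0. 0. 0.]
[ 0.351 -0.001 -0.053] [-0.19  0.34  2.39  4.17  0.09  3.14] [ 0.42 -0.16 -0.89] [0. 0. 0.]
[ 0.273 -0.114 -0.044] [-0.62  0.24  2.52  4.17  0.09  3.14] [ 0.3  -0.31 -0.9 ] [0. 0. 0.]
[ 0.174 -0.161 -0.067] [-1.03  0.29  2.58  4.17  0.09  3.14] [ 0.1  -0.31 -0.95] [-0.07  -0.135 -0.049]
```

```bash
cat > sim.py <<'E'
from kin import *
qa=np.array([-.399,.063,1.836,.036,1.281,.216+2.48]);p,M=fk(qa)
for w in(.2,.3,.4,.55,.8):
    q=solve(qa,p,M@R.from_euler('z',.62).as_matrix(),w);print(w,fk(q)[0].round(3),q.round(3))
E
python3 sim.py
cat > opt.py <<'E'
from kin import *
import sys
zd=np.array([0,.6,-.8])
def tips(p,M): return p+.175*M[:,2]
def score(q):
    p,M=fk(q);t=tips(p,M);a=np.arccos(np.clip(M[:,2]@zd,-1,1))
    low=min(t[2], (t+ .06*M[:,1])[2],(t-.06*M[:,1])[2])
    return a+5*max(0,.03-low)+5*max(0,.15-p[2])+2*max(0,t[1]+.02)+2*max(0,np.hypot(*p[:2])-.8)+2*max(0,.38-p[0])+2*max(0,-.3-p[1])+2*max(0,p[2]-.5)
def step(q,c,w):
    p,M=fk(q);return solve(q,p+M@c[:3],M@R.from_euler('z',c[3]).as_matrix(),w)
def best(q,w,n=150,rng=np.random.default_rng(0)):
    B=(9,None)
    for i in range(n):
        if i<n//2 or B[1] is None: d=rng.normal(size=3);c=np.r_[d/np.linalg.norm(d)*rng.uniform(0,.2),rng.uniform(-.1,.62)]
        else: c=B[1]+rng.normal(size=4)*[.03,.03,.03,.1]
        m=np.linalg.norm(c[:3]);c[:3]*=min(1,.2/max(m,1e-9));c[3]=np.clip(c[3],-.62,.62)
        s=score(step(q,c,w))
        if s<B[0]:B=(s,c)
    return B
if __name__=="__main__":
    q=np.array([-0.482,0.047,1.859,.083,1.275,3.133]);w=float(sys.argv[1])
    for k in range(6):
        s,c=best(q,w);q=step(q,c,w);p,M=fk(q);print(round(s,3),(c*[1000,1000,1000,1]).round(2),p.round(3),q.round(2),M[:,2].round(2),flush=True)
E
time python3 opt.py .55
```

```text
0.2 [ 0.551 -0.158  0.27 ] [-0.426  0.058  1.844  0.101  1.275  3.14 ]
0.3 [ 0.547 -0.166  0.269] [-0.441  0.056  1.847  0.094  1.274  3.14 ]
0.4 [ 0.542 -0.175  0.268] [-0.458  0.053  1.852  0.086  1.274  3.14 ]
0.55 [ 0.535 -0.188  0.267] [-0.482  0.048  1.858  0.075  1.274  3.14 ]
0.8 [ 0.525 -0.204  0.267] [-0.513  0.04   1.868  0.06   1.275  3.14 ]
0.418 [-195.72   15.81   20.21    0.41] [ 0.538 -0.149  0.202] [-0.46  0.1   1.93  0.32  1.11  3.14] [ 0.14  0.24 -0.96]
0.351 [-1.855e+02  5.515e+01 -5.049e+01  1.400e-01] [ 0.549 -0.081  0.25 ] [-0.36  0.01  1.95  0.45  1.14  3.14] [ 0.21  0.35 -0.91]
0.324 [-138.16   70.73 -126.13    0.23] [ 0.49  -0.095  0.357] [-0.45 -0.25  2.    0.52  1.37  3.14] [ 0.26  0.42 -0.87]
0.313 [-146.42  102.66  -89.57    0.24] [ 0.398 -0.109  0.442] [-0.59 -0.54  2.07  0.56  1.63  3.14] [ 0.27  0.45 -0.85]
0.307 [-129.82   20.07    9.92    0.23] [ 0.401 -0.12   0.442] [-0.61 -0.52  2.06  0.59  1.64  3.14] [ 0.28  0.48 -0.83]
0.302 [-69.18 -20.36 -39.46   0.33] [ 0.381 -0.197  0.457] [-0.79 -0.46  2.    0.59  1.75  3.14] [ 0.28  0.49 -0.83]
real	0m42.240s
user	0m40.051s
sys	0m0.117s
```

```bash
cat > opt2.py <<'E'
import opt;from opt import *
def score(q):
    p,M=fk(q);t=tips(p,M);a=np.arccos(np.clip(M[:,2]@zd,-1,1))
    e=[t+.06*M[:,1],t-.06*M[:,1],p]
    low=min(e[0][2],e[1][2])
    s=a+5*max(0,(.08 if t[0]<.46 else .035)-low)+5*max(0,.16-p[2])+2*max(0,.36-p[0])+2*max(0,p[2]-.5)+.5*max(0,-.05-q[0])
    for x in e:
        if x[0]>.42: s+=8*max(0,x[1]+.01)
    return s
opt.score=score
if __name__=="__main__":
    q=np.array([-0.482,0.047,1.859,.083,1.275,3.133])
    for k in range(8):
        s,c=best(q,.53,120);q=step(q,c,.53);p,M=fk(q);print(round(s,3),(c*[1000,1000,1000,1]).round(2),p.round(3),q.round(2),M[:,2].round(2),tips(p,M).round(2),flush=True)
E
python3 opt2.py
```

```text
0.587 [-1.9204e+02  2.0090e+01  5.2110e+01  4.0000e-02] [ 0.585 -0.078  0.213] [-0.29  0.16  1.84  0.2   1.16  3.14] [ 0.05  0.18 -0.98] [ 0.59 -0.05  0.04]
0.467 [-161.53 -104.34  -54.95    0.36] [ 0.684 -0.091  0.24 ] [-0.29  0.33  1.6   0.38  1.19  3.14] [ 0.14  0.32 -0.94] [ 0.71 -0.03  0.08]
0.414 [-135.49 -122.25  -38.37    0.19] [ 0.798 -0.104  0.281] [-0.28  0.53  1.27  0.47  1.29  3.14] [ 0.19  0.39 -0.9 ] [ 0.83 -0.03  0.12]
0.396 [-5.297e+01 -9.599e+01  4.121e+01  7.000e-02] [ 0.889 -0.105  0.251] [-0.26  0.76  0.99  0.5   1.32  3.14] [ 0.21  0.42 -0.88] [ 0.93 -0.03  0.1 ]
0.364 [ -87.46 -136.62  -15.51   -0.4 ] [ 1.039 -0.09   0.312] [-0.2   1.27  0.08  0.48  1.65  2.97] [ 0.21  0.42 -0.88] [ 1.08 -0.02  0.16]
0.364 [3.240e+01 2.873e+01 7.155e+01 6.000e-02] [ 1.029 -0.088  0.229] [-0.21  1.21  0.31  0.48  1.49  2.95] [ 0.21  0.42 -0.88] [ 1.07 -0.01  0.08]
0.363 [-24.8  -20.81 -48.71  -0.09] [ 1.039 -0.088  0.287] [-0.2   1.25  0.15  0.48  1.6   2.92] [ 0.21  0.42 -0.88] [ 1.08 -0.01  0.13]
0.363 [ 5.37 -3.57  7.75  0.04] [ 1.044 -0.089  0.279] [-0.2   1.3   0.08  0.48  1.62  2.96] [ 0.21  0.42 -0.88] [ 1.08 -0.02  0.12]
```

```bash
cat > opt3.py <<'E'
import opt;from opt import *
def score(q):
    p,M=fk(q);t=tips(p,M);a=np.arccos(np.clip(M[:,2]@zd,-1,1))
    e=[t+.06*M[:,1],t-.06*M[:,1],p]
    low=min(e[0][2],e[1][2])
    s=a+5*max(0,.04-low)+5*max(0,.16-p[2])+2*max(0,p[2]-.5)+.6*max(0,.2-q[0])+2*max(0,p[1]-.2)+3*max(0,np.hypot(*p[:2])-.95)
    for x in e:
        if .42<x[0]<.75: s+=8*max(0,min(x[1]+.01,.75-x[0]))
    return s
opt.score=score
if __name__=="__main__":
    q=np.array([-0.482,0.047,1.859,.083,1.275,3.133]);
    p,M=fk(q)
    for c in ([.75,-.08,.24],[.85,-.05,.23]):
      q=np.array([-0.482,0.047,1.859,.083,1.275,3.133]);
      q=solve(q,np.array(c),M,.53)
      print(c,q.round(2))
      for k in range(7):
        s,c=best(q,.53,100);q=step(q,c,.53);p,M=fk(q);print(round(s,3),(c*[1000,1000,1000,1]).round(2),p.round(3),q.round(2),M[:,2].round(2),tips(p,M).round(2),flush=True)
E
python3 opt3.py
```

```text
[0.75, -0.08, 0.24] [-0.3   0.46  1.44  0.16  1.26  3.14]
0.638 [-180.69  -20.16  -15.26    0.4 ] [ 0.746 -0.092  0.216] [-0.27  0.48  1.44  0.37  1.19  3.14] [ 0.14  0.31 -0.94] [ 0.77 -0.04  0.05]
0.47 [-1.9504e+02  1.5710e+01  4.1370e+01 -1.0000e-02] [0.79  0.05  0.218] [-0.08  0.55  1.35  0.45  1.13  3.14] [ 0.17  0.38 -0.91] [0.82 0.12 0.06]
0.308 [-1.8977e+02  9.3300e+00  6.2460e+01  1.0000e-02] [0.815 0.197 0.209] [0.09 0.64 1.25 0.53 1.06 3.14] [ 0.19  0.46 -0.87] [0.85 0.28 0.06]
0.295 [-53.25 -42.28  18.42   0.2 ] [0.839 0.201 0.192] [0.08 0.71 1.19 0.65 1.04 3.14] [ 0.21  0.54 -0.81] [0.88 0.3  0.05]
0.294 [-10.41  18.66 -22.76  -0.04] [0.818 0.202 0.215] [0.09 0.64 1.25 0.65 1.05 3.11] [ 0.21  0.54 -0.81] [0.86 0.3  0.07]
0.292 [-13.93 -11.25 -20.1   -0.09] [0.826 0.2   0.24 ] [0.08 0.63 1.22 0.63 1.08 3.04] [ 0.21  0.54 -0.81] [0.86 0.29 0.1 ]
0.297 [ -2.54 -79.96  11.9   -0.19] [0.906 0.199 0.246] [0.08 0.81 0.94 0.61 1.17 2.91] [ 0.21  0.54 -0.81] [0.94 0.29 0.1 ]
[0.85, -0.05, 0.23] [-0.22  0.68  1.16  0.65  1.26  2.6 ]
0.33 [-168.31   -7.59  107.77    0.2 ] [0.848 0.15  0.23 ] [0.02 0.67 1.17 0.64 1.12 3.  ] [ 0.21  0.54 -0.81] [0.89 0.24 0.09]
0.294 [-44.58  14.08  22.43   0.1 ] [0.838 0.198 0.232] [0.08 0.66 1.18 0.64 1.08 3.14] [ 0.22  0.55 -0.81] [0.88 0.29 0.09]
0.29 [ 9.59 63.92  2.37  0.07] [0.773 0.199 0.213] [0.09 0.55 1.38 0.68 1.01 3.14] [ 0.22  0.56 -0.8 ] [0.81 0.3  0.07]
0.292 [-4.210e+00 -3.307e+01  1.062e+01 -2.000e-02] [0.808 0.2   0.21 ] [0.08 0.62 1.28 0.67 1.03 3.13] [ 0.22  0.56 -0.8 ] [0.85 0.3  0.07]
0.294 [-41.05  -9.17 -38.06   0.  ] [0.81  0.2   0.257] [0.08 0.58 1.27 0.68 1.08 3.14] [ 0.22  0.57 -0.79] [0.85 0.3  0.12]
0.295 [ 5.62 -4.62  9.46 -0.04] [0.816 0.2   0.247] [0.08 0.6  1.25 0.68 1.08 3.1 ] [ 0.22  0.57 -0.79] [0.85 0.3  0.11]
0.294 [-2.11 13.51 -8.14 -0.16] [0.801 0.2   0.253] [0.08 0.56 1.29 0.68 1.07 2.93] [ 0.22  0.57 -0.79] [0.84 0.3  0.11]
```

```bash
sed -e 's/.6\*max(0,.2-q\[0\])/.6*max(0,.5-q[0])/; s/p\[1\]-.2)/p[1]-.3)/; s/5\*max(0,.04-low)/5*max(0,(.055 if t[1]>.1 else .04)-low)/' -e 's/for c in (.*/for c in ([.75,-.08,.24],):/' opt3.py > opt4.py; sed -i 's/np.array(\[0,.6,-.8\])/np.array([-.02,.6,-.8])/' opt.py; python3 opt4.py
python3 - <<'E'
from kin import *
q=np.array([-0.482,0.047,1.859,.083,1.275,3.133]);p,M=fk(q);print((M.T@(np.array([.75,-.08,.24])-p)*1000).round())
E
```

```text
[0.75, -0.08, 0.24] [-0.3   0.46  1.44  0.16  1.26  3.14]
0.826 [-182.36  -10.84  -25.15    0.36] [ 0.744 -0.086  0.232] [-0.26  0.46  1.44  0.35  1.21  3.14] [ 0.13  0.3  -0.95] [ 0.77 -0.03  0.07]
0.66 [-1.9249e+02  6.8500e+00  4.6330e+01 -1.0000e-02] [0.792 0.053 0.226] [-0.08  0.55  1.34  0.42  1.16  3.14] [ 0.15  0.37 -0.92] [0.82 0.12 0.07]
0.491 [-1.9087e+02  2.8540e+01  5.2490e+01  2.0000e-02] [0.794 0.2   0.22 ] [0.1  0.59 1.3  0.52 1.08 3.14] [ 0.17  0.45 -0.87] [0.82 0.28 0.07]
0.388 [-1.4969e+02  1.8070e+01  1.8890e+01  1.0000e-02] [0.781 0.304 0.247] [0.22 0.59 1.26 0.57 1.05 3.14] [ 0.17  0.52 -0.84] [0.81 0.4  0.1 ]
0.378 [-4.72 -3.9  -0.94  0.04] [0.782 0.299 0.245] [0.21 0.59 1.26 0.6  1.05 3.14] [ 0.17  0.53 -0.83] [0.81 0.39 0.1 ]
0.378 [ -9.25  -3.55 -13.    -0.08] [0.783 0.3   0.261] [0.21 0.58 1.25 0.59 1.06 3.08] [ 0.17  0.53 -0.83] [0.81 0.39 0.12]
0.373 [-8.3700e+01 -3.1090e+01 -1.0433e+02  2.0000e-02] [0.785 0.299 0.387] [0.21 0.48 1.17 0.57 1.21 3.14] [ 0.17  0.56 -0.81] [0.82 0.4  0.24]
[-194. -139.   37.]
```

```bash
cat > opt5.py <<'E'
import opt;from opt import *
def score(q):
    p,M=fk(q);t=tips(p,M);a=np.arccos(np.clip(M[:,2]@zd,-1,1))
    e=[t+.06*M[:,1],t-.06*M[:,1],p]
    low=min(e[0][2],e[1][2])
    s=a+1.0*abs(M[0,2])+5*max(0,.06-low)+2*max(0,p[1]-.33)+2*max(0,-.1-p[1])+.3*max(0,.1-q[0])
    for x in e:
        s+=8*max(0,.745-x[0])
    return s
opt.score=score
def plan(q,n,N=110):
    for k in range(n):
        s,c=best(q,.53,N);q=step(q,c,.53);p,M=fk(q);print(round(s,3),(c*[1000,1000,1000,1]).round(2),p.round(3),q.round(2),M[:,2].round(2),tips(p,M).round(2),flush=True)
    return q
if __name__=="__main__":
    q=np.array([-0.482,0.047,1.859,.083,1.275,3.133]);p,M=fk(q)
    M=M@R.from_euler('z',-.58).as_matrix()
    for y in(.02,.15):
        q=solve(q,np.array([.82,y,.23]),M,.53); print(q.round(2),M[:,2].round(2)); plan(q,7)
E
python3 opt5.py
```

```text
[-0.08  0.63  1.2   0.09  1.32  2.96] [ 0.    0.09 -1.  ]
0.491 [-197.29  -25.33  -20.81    0.4 ] [0.814 0.114 0.243] [0.02 0.61 1.21 0.21 1.3  3.14] [ 0.03  0.2  -0.98] [0.82 0.15 0.07]
0.36 [-199.05   -6.82    8.9     0.23] [0.81  0.211 0.236] [0.12 0.63 1.19 0.35 1.24 3.14] [ 0.05  0.34 -0.94] [0.82 0.27 0.07]
0.243 [-195.32  -10.86   21.83    0.25] [0.794 0.307 0.227] [0.22 0.66 1.18 0.52 1.15 3.14] [ 0.08  0.48 -0.87] [0.81 0.39 0.07]
0.201 [-100.61  -24.73  -60.93    0.18] [0.792 0.306 0.289] [0.21 0.59 1.18 0.61 1.2  3.14] [ 0.09  0.56 -0.82] [0.81 0.41 0.15]
0.196 [-49.7  -21.38  -1.35   0.05] [0.803 0.325 0.304] [0.23 0.62 1.12 0.64 1.21 3.14] [ 0.09  0.59 -0.8 ] [0.82 0.43 0.16]
0.196 [-2.57  0.5   1.26 -0.  ] [0.802 0.327 0.304] [0.23 0.62 1.12 0.64 1.21 3.14] [ 0.09  0.59 -0.8 ] [0.82 0.43 0.16]
0.196 [117.21 -10.58  -1.58  -0.12] [0.823 0.232 0.238] [0.11 0.66 1.17 0.67 1.2  2.87] [ 0.09  0.59 -0.8 ] [0.84 0.34 0.1 ]
[0.08 0.65 1.16 0.09 1.32 3.12] [ 0.    0.09 -1.  ]
0.421 [-192.24  -37.15  -40.81    0.48] [0.821 0.191 0.24 ] [0.11 0.65 1.16 0.28 1.27 3.14] [ 0.05  0.27 -0.96] [0.83 0.24 0.07]
0.295 [-197.85   -2.29   11.95    0.27] [0.798 0.282 0.232] [0.2  0.65 1.19 0.45 1.18 3.14] [ 0.07  0.42 -0.9 ] [0.81 0.36 0.07]
0.214 [-162.54  -45.08  -47.73    0.22] [0.807 0.326 0.293] [0.24 0.64 1.11 0.56 1.21 3.14] [ 0.09  0.53 -0.84] [0.82 0.42 0.15]
0.198 [-5.625e+01 -1.182e+01 -5.028e+01  5.000e-02] [0.802 0.322 0.349] [0.23 0.58 1.09 0.59 1.27 3.14] [ 0.09  0.56 -0.82] [0.82 0.42 0.21]
0.193 [ -6.2    0.34 -25.99   0.08] [0.795 0.297 0.362] [0.2  0.54 1.13 0.61 1.29 3.14] [ 0.09  0.58 -0.81] [0.81 0.4  0.22]
0.193 [ 3.09 -7.33 11.55  0.04] [0.801 0.294 0.346] [0.19 0.56 1.13 0.63 1.27 3.14] [ 0.09  0.59 -0.8 ] [0.82 0.4  0.21]
0.193 [-11.47   0.94 -39.09  -0.09] [0.796 0.28  0.384] [0.18 0.52 1.13 0.62 1.32 3.07] [ 0.09  0.59 -0.8 ] [0.81 0.38 0.24]
```

Run:
```python
from kin import *
q=np.array([-0.482,0.047,1.859,.083,1.275,3.133]);p,M=fk(q)
d=(np.array([.82,.02,.235])-p)/2
print((M.T@d*1000).round()); M2=M@R.from_euler('z',-.29).as_matrix(); print((M2.T@d*1000).round())
```

```text
[-157.  -76.   26.]
[-129. -118.   26.]
```

{"method": "play_rows", "body": {"increments": [{"offset":[-31,-15,5],"twist":-0.058,"grip":0.5},{"offset":[-63,-30,10],"twist":-0.116,"grip":0.5},{"offset":[-94,-46,16],"twist":-0.174,"grip":0.5},{"offset":[-126,-61,21],"twist":-0.232,"grip":0.5},{"offset":[-157,-76,26],"twist":-0.29,"grip":0.5}]}}

```text
time: 7.72
tool_pos: [0.6775, -0.0839, 0.2497]
tool_rot: [0.028, -0.629, 0.776, 0.033]
contact_force: [0.4, -0.8, 0.0]
gripper_width: 0.501
```

{"method": "play_rows", "body": {"increments": [{"offset":[-26,-24,5],"twist":-0.058,"grip":0.5},{"offset":[-52,-47,10],"twist":-0.116,"grip":0.5},{"offset":[-77,-71,16],"twist":-0.174,"grip":0.5},{"offset":[-103,-94,21],"twist":-0.232,"grip":0.5},{"offset":[-129,-118,26],"twist":-0.29,"grip":0.5}]}}

```text
time: 8.13
tool_pos: [0.8199, 0.0197, 0.2323]
tool_rot: [-0.032, 0.735, -0.677, -0.029]
contact_force: [-0.3, -0.7, -0.5]
gripper_width: 0.499
```

{"method": "play_rows", "body": {"increments": [{"offset":[-40,-5,-4],"twist":0.08,"grip":0.5},{"offset":[-80,-10,-8],"twist":0.16,"grip":0.5},{"offset":[-120,-15,-12],"twist":0.24,"grip":0.5},{"offset":[-160,-20,-16],"twist":0.32,"grip":0.5},{"offset":[-197,-25,-21],"twist":0.4,"grip":0.5}]}}

```text
time: 8.55
tool_pos: [0.8034, 0.0416, 0.2375]
tool_rot: [0.07, -0.665, 0.741, 0.06]
contact_force: [-1.2, 0.0, 0.3]
gripper_width: 0.501
```

```bash
python3 st.py
cat > nx.py <<'E'
from opt5 import *
from plant import manip
plan(np.array(manip.state()["joint_pos"]),4)
E
python3 nx.py
```

```text
8.55 [803.4  41.6 237.5] [-0.065  0.582  1.255  0.191  1.298  3.134] [-1.2  0.   0.3] 0.5
[[-0.106 -0.994  0.024]
 [-0.977  0.109  0.182]
 [-0.183 -0.004 -0.983]]
0.415 [-1.9948e+02  1.2580e+01 -7.1400e+00  1.7000e-01] [0.798 0.149 0.251] [0.06 0.57 1.25 0.3  1.27 3.14] [ 0.05  0.29 -0.96] [0.81 0.2  0.08]
0.294 [-195.76  -32.13   25.38    0.26] [0.81  0.243 0.233] [0.15 0.65 1.18 0.46 1.2  3.14] [ 0.08  0.43 -0.9 ] [0.82 0.32 0.08]
0.221 [-1.9713e+02 -3.1390e+01 -1.2490e+01  1.9000e-01] [0.812 0.329 0.275] [0.24 0.66 1.1  0.59 1.18 3.14] [ 0.09  0.55 -0.83] [0.83 0.43 0.13]
0.211 [-7.638e+01 -1.621e+01 -7.480e+01  1.000e-02] [0.808 0.329 0.364] [0.24 0.59 1.06 0.6  1.28 3.14] [ 0.09  0.58 -0.81] [0.82 0.43 0.22]
```

{"method": "play_rows", "body": {"increments": [{"offset":[-40,3,-1],"twist":0.04,"grip":0.5},{"offset":[-80,6,-3],"twist":0.08,"grip":0.5},{"offset":[-120,8,-4],"twist":0.12,"grip":0.5},{"offset":[-160,10,-6],"twist":0.16,"grip":0.5},{"offset":[-199,12,-7],"twist":0.18,"grip":0.5}]}}

```text
time: 8.97
tool_pos: [0.7711, 0.0234, 0.2241]
tool_rot: [0.098, -0.636, 0.761, 0.083]
contact_force: [1.0, -0.3, -0.8]
gripper_width: 0.499
```

{"method": "play_rows", "body": {"increments": [{"offset":[-39,-6,5],"twist":0.05,"grip":0.5},{"offset":[-78,-13,10],"twist":0.1,"grip":0.5},{"offset":[-117,-19,15],"twist":0.15,"grip":0.5},{"offset":[-156,-26,20],"twist":0.2,"grip":0.5},{"offset":[-195,-32,25],"twist":0.26,"grip":0.5}]}}

```text
time: 9.38
tool_pos: [0.7597, 0.0028, 0.1829]
tool_rot: [0.136, -0.59, 0.788, 0.113]
contact_force: [-0.0, -0.4, -0.0]
gripper_width: 0.503
```

```bash
python3 st.py; sed -i 's/,4)/,2)/' nx.py; python3 nx.py
```

```text
9.38 [759.7   2.8 182.9] [-0.143  0.544  1.417  0.386  1.175  3.135] [-0.  -0.4 -0. ] 0.5
[[-0.267 -0.96   0.08 ]
 [-0.899  0.278  0.339]
 [-0.348  0.018 -0.937]]
0.373 [-1.9945e+02  1.2310e+01  8.2800e+00 -1.2000e-01] [0.795 0.16  0.231] [0.06 0.58 1.28 0.41 1.2  3.14] [ 0.09  0.38 -0.92] [0.81 0.23 0.07]
0.283 [-1.9868e+02 -1.4150e+01  1.8000e+01  1.3000e-01] [0.803 0.274 0.247] [0.18 0.63 1.19 0.53 1.16 3.14] [ 0.11  0.49 -0.86] [0.82 0.36 0.1 ]
```

{"method": "play_rows", "body": {"increments": [{"offset":[-38,4,-4],"twist":0.04,"grip":0.5},{"offset":[-76,8,-8],"twist":0.08,"grip":0.5},{"offset":[-114,11,-12],"twist":0.12,"grip":0.5},{"offset":[-152,14,-16],"twist":0.16,"grip":0.5},{"offset":[-190,17,-20],"twist":0.2,"grip":0.5}]}}

```text
time: 9.8
tool_pos: [0.7221, -0.0082, 0.1709]
tool_rot: [0.167, -0.546, 0.809, 0.14]
contact_force: [-0.6, -0.4, -0.8]
gripper_width: 0.5
```

```bash
python3 st.py; python3 nx.py
```

```text
9.8 [722.1  -8.2 170.9] [-0.177  0.483  1.532  0.487  1.128  3.135] [-0.6 -0.4 -0.8] 0.5
[[-0.347 -0.93   0.117]
 [-0.837  0.364  0.408]
 [-0.423  0.044 -0.905]]
0.378 [-198.32    0.92   25.85   -0.2 ] [0.788 0.152 0.222] [0.04 0.57 1.32 0.49 1.15 3.14] [ 0.12  0.43 -0.89] [0.81 0.23 0.07]
0.313 [-1.9826e+02  5.5500e+00  2.5770e+01 -3.0000e-02] [0.797 0.295 0.259] [0.21 0.61 1.19 0.54 1.13 3.14] [ 0.13  0.5  -0.85] [0.82 0.38 0.11]
```

{"method": "play_rows", "body": {"increments": [{"offset":[-6,-18,-35],"twist":-0.03,"grip":0.5},{"offset":[-12,-36,-70],"twist":-0.06,"grip":0.5},{"offset":[-18,-60,-105],"twist":-0.1,"grip":0.5}]}}

```text
time: 10.05
tool_pos: [0.7707, -0.0572, 0.2689]
tool_rot: [0.172, -0.587, 0.78, 0.133]
contact_force: [1.0, -0.6, -0.2]
gripper_width: 0.5
```

{"method": "play_rows", "body": {"increments": [{"offset":[-38,4,-4],"twist":0.1,"grip":0.5},{"offset":[-76,8,-8],"twist":0.2,"grip":0.5},{"offset":[-114,11,-12],"twist":0.3,"grip":0.5},{"offset":[-152,14,-16],"twist":0.35,"grip":0.5},{"offset":[-190,17,-20],"twist":0.4,"grip":0.5}]}}

```text
time: 10.47
tool_pos: [0.7164, -0.0742, 0.2434]
tool_rot: [0.212, -0.501, 0.822, 0.171]
contact_force: [-0.0, -0.1, -0.7]
gripper_width: 0.499
```

```bash
python3 st.py
```

```text
10.47 [716.4 -74.2 243.4] [-0.284  0.395  1.523  0.585  1.245  3.135] [-0.  -0.1 -0.7] 0.5
[[-0.408 -0.896  0.177]
 [-0.75   0.44   0.494]
 [-0.52   0.069 -0.852]]
```

```bash
cat > off.py <<'E'
from h import *
import sys
def path(wps):
    s=manip.state();p=np.array(s["tool_pos"]);M=rot(s["tool_rot"]).as_matrix()
    for g,t in wps:
        print(g,t,(M.T@(np.array(g)-p)*1000).round(1)); M=M@R.from_euler('z',t).as_matrix();p=np.array(g)
    return p,M
E
python3 -c "
from off import *
path([((.58,-.06,.36),-.3),((.45,0,.45),-.3),((.37,.14,.45),-.3),((.31,.29,.45),-.3),((.26,.43,.45),0)])"
```

```text
(0.58, -0.06, 0.36) -0.3 [ -15.6  136.4 -116.5]
(0.45, 0, 0.45) -0.3 [-81.  130.9 -70. ]
(0.37, 0.14, 0.45) -0.3 [-135.    69.1   54.9]
(0.31, 0.29, 0.45) -0.3 [-148.5    5.4   63.4]
(0.26, 0.43, 0.45) 0 [-129.8  -40.4   60.2]
```

{"method": "play_rows", "body": {"increments": [{"offset":[-3,27,-23],"twist":-0.06,"grip":0.5},{"offset":[-6,55,-47],"twist":-0.12,"grip":0.5},{"offset":[-9,82,-70],"twist":-0.18,"grip":0.5},{"offset":[-13,109,-93],"twist":-0.24,"grip":0.5},{"offset":[-16,136,-117],"twist":-0.3,"grip":0.5}]}}

```text
time: 10.88
tool_pos: [0.5796, -0.0597, 0.3612]
tool_rot: [0.235, -0.62, 0.736, 0.137]
contact_force: [1.0, 0.2, 1.4]
gripper_width: 0.502
```

{"method": "play_rows", "body": {"increments": [{"offset":[-16,26,-14],"twist":-0.06,"grip":0.5},{"offset":[-32,52,-28],"twist":-0.12,"grip":0.5},{"offset":[-49,79,-42],"twist":-0.18,"grip":0.5},{"offset":[-65,105,-56],"twist":-0.24,"grip":0.5},{"offset":[-81,131,-70],"twist":-0.3,"grip":0.5}]}}

```text
time: 11.3
tool_pos: [0.4493, 0.0004, 0.4512]
tool_rot: [-0.253, 0.723, -0.635, -0.1]
contact_force: [0.4, 0.6, -0.1]
gripper_width: 0.501
```

{"method": "play_rows", "body": {"increments": [{"offset":[-27,14,11],"twist":-0.06,"grip":0.5},{"offset":[-54,28,22],"twist":-0.12,"grip":0.5},{"offset":[-81,41,33],"twist":-0.18,"grip":0.5},{"offset":[-108,55,44],"twist":-0.24,"grip":0.5},{"offset":[-135,69,55],"twist":-0.3,"grip":0.5}]}}

```text
time: 11.72
tool_pos: [0.3695, 0.1406, 0.4505]
tool_rot: [-0.266, 0.809, -0.52, -0.061]
contact_force: [1.2, 0.1, -0.8]
gripper_width: 0.499
```

{"method": "play_rows", "body": {"increments": [{"offset":[-30,1,13],"twist":-0.06,"grip":0.5},{"offset":[-59,2,25],"twist":-0.12,"grip":0.5},{"offset":[-89,3,38],"twist":-0.18,"grip":0.5},{"offset":[-119,4,50],"twist":-0.24,"grip":0.5},{"offset":[-148,5,63],"twist":-0.3,"grip":0.5}]}}

```text
time: 12.13
tool_pos: [0.3096, 0.2902, 0.4511]
tool_rot: [-0.272, 0.878, -0.393, -0.021]
contact_force: [1.0, -0.6, 1.1]
gripper_width: 0.502
```

{"method": "play_rows", "body": {"increments": [{"offset":[-32,-10,15],"twist":0,"grip":0.5},{"offset":[-65,-20,30],"twist":0,"grip":0.5},{"offset":[-97,-30,45],"twist":0,"grip":0.5},{"offset":[-130,-40,60],"twist":0,"grip":0.5}]}}

```text
time: 12.47
tool_pos: [0.268, 0.4226, 0.4487]
tool_rot: [-0.275, 0.881, -0.385, -0.027]
contact_force: [0.3, -0.2, -0.2]
gripper_width: 0.499
```

```bash
python3 st.py
```

```text
12.47 [268.  422.6 448.7] [ 0.807 -0.412  1.974  0.265  1.081  3.136] [ 0.3 -0.2 -0.2] 0.5
[[ 0.703 -0.692  0.164]
 [-0.663 -0.553  0.505]
 [-0.259 -0.464 -0.847]]
```

{"method": "play_rows", "body": {"increments": [{"offset":[0,0,0],"twist":0.12,"grip":0.5},{"offset":[0,0,0],"twist":0.24,"grip":0.5},{"offset":[0,0,0],"twist":0.36,"grip":0.5},{"offset":[0,0,0],"twist":0.36,"grip":0.5}]}}

```text
time: 12.8
tool_pos: [0.3263, 0.3618, 0.4154]
tool_rot: [-0.285, 0.814, -0.495, -0.1]
contact_force: [-0.4, -0.1, 0.7]
gripper_width: 0.497
```

```bash
python3 st.py
```

```text
12.8 [326.3 361.8 415.4] [ 0.595 -0.425  2.043  0.466  1.1    3.135] [-0.4 -0.1  0.7] 0.5
[[ 0.489 -0.864  0.119]
 [-0.749 -0.347  0.564]
 [-0.446 -0.365 -0.817]]
```

{"method": "play_rows", "body": {"increments": [{"offset":[-37,16,1],"twist":-0.1,"grip":0.5},{"offset":[-75,33,1],"twist":-0.2,"grip":0.5},{"offset":[-112,50,2],"twist":-0.3,"grip":0.5},{"offset":[-149,66,3],"twist":-0.4,"grip":0.5}]}}

```text
time: 13.13
tool_pos: [0.1996, 0.4499, 0.4549]
tool_rot: [-0.3, 0.898, -0.32, -0.041]
contact_force: [0.7, 1.1, -0.2]
gripper_width: 0.504
```

{"method": "play_rows", "body": {"increments": [{"offset":[0,0,0],"twist":0.12,"grip":0.5},{"offset":[0,0,0],"twist":0.24,"grip":0.5},{"offset":[0,0,0],"twist":0.36,"grip":0.5},{"offset":[0,0,0],"twist":0.4,"grip":0.5}]}}

```text
time: 13.47
tool_pos: [0.2627, 0.404, 0.4217]
tool_rot: [-0.308, 0.836, -0.437, -0.128]
contact_force: [0.5, -0.0, -0.7]
gripper_width: 0.503
```

```bash
python3 st.py
```

```text
13.47 [262.7 404.  421.7] [ 0.745 -0.459  2.063  0.506  1.058  3.135] [ 0.5 -0.  -0.7] 0.5
[[ 0.586 -0.808  0.056]
 [-0.651 -0.429  0.626]
 [-0.482 -0.403 -0.778]]
```

```bash
cat > meas.py <<'E'
from h import *
def ray(u,v,cam,z):
    c=manip.get_calibration(cam);T=np.array(c["T"]);d=T[:3,:3]@np.array([(u-c["cx"])/c["fx"],(v-c["cy"])/c["fy"],1]);o=T[:3,3];return o+d*(z-o[2])/d[2]
def red(im,cam,z=.02):
    b,g,r=[im[...,i].astype(int) for i in range(3)]
    m=((r>110)&(g<70)&(b<70)).astype(np.uint8);n,l,s,c=cv2.connectedComponentsWithStats(m)
    for i in range(1,n):
        if s[i][4]>=8: print("red",cam,s[i],ray(*c[i],cam,z)*1000)
E
python3 - <<'E'
from meas import *
from scipy.optimize import least_squares
S={"chute_mouth":(0,-58,100),"slot":(92,-55,12),"lock_thumb":(126,-55,20),"tray_grip":(0,-56,19),"tray":(0,52,0),"station":(0,0,0)}
A=[]
for k in range(2):
    for cam in("scene","top"):
        im=manip.grab_frame(cam); cv2.imwrite(f"pics/m{k}{cam}.png",im); red(im,cam)
        for q in S:
            for d in manip.tip_of(q,cam):
                P=w(d["xyz"],cam)*1000; e=np.linalg.norm(P-np.array(S[q])-[556,161,0])
                if e<14: A.append((q,*P)); print(cam,q,P.round(1)); break
f=lambda x:np.concatenate([[np.cos(x[2])*S[a[0]][0]-np.sin(x[2])*S[a[0]][1]+x[0]-a[1],np.sin(x[2])*S[a[0]][0]+np.cos(x[2])*S[a[0]][1]+x[1]-a[2]] for a in A if a[0] not in("tray","tray_grip")])
r=least_squares(f,[556,161,0],loss="soft_l1",f_scale=3);print(r.x.round(3));print(manip.state()["time"])
E
```

```text
red scene [269  22  20  16 109] [-589.02822448  287.18298911   20.        ]
red scene [259  38  13  12  71] [-498.76185041  194.9008058    20.        ]
red scene [247 112  27  27 179] [71.73445379 49.82194786 20.        ]
red scene [327 251  10   7  42] [683.26325211 107.18593892  20.        ]
scene chute_mouth [555.5 103.6 101.4]
scene slot [651.1 111.9  10.5]
scene tray_grip [559.  105.9  20.3]
scene station [5.576e+02 1.608e+02 5.000e-01]
red top [209 170   8   2   9] [686.21333808 108.56468287  20.        ]
red top [210 172   7   3  10] [678.79191044 108.94101188  20.        ]
top chute_mouth [554.1 100.7 100.7]
top slot [644.1 112.6   8.9]
top lock_thumb [687.7 105.2  19.8]
top tray_grip [555.6 104.1  18.1]
top tray [555.2 214.1   2.6]
red scene [268  23  20  15 109] [-587.98679081  283.83762811   20.        ]
red scene [259  37  13  13  73] [-498.75291647  195.26456814   20.        ]
red scene [248 109  26  30 189] [67.1001047  51.39179162 20.        ]
red scene [327 251  10   7  42] [683.26325211 107.18593892  20.        ]
scene chute_mouth [555.8 103.3 100.7]
scene slot [650.8 109.6  10.3]
scene lock_thumb [682.  104.1  18.3]
scene tray_grip [557.7 105.8  18. ]
scene tray [554.2 211.1   0.8]
scene station [5.550e+02 1.601e+02 5.000e-01]
red top [210 170   9   5  16] [679.11780907 104.10596343  20.        ]
top chute_mouth [554.5 103.9 102.3]
top slot [646.5 112.1   7.3]
top lock_thumb [683.4 105.8  21. ]
top tray_grip [556.4 105.9  14. ]
top tray [555.2 212.5   5.2]
top station [5.565e+02 1.645e+02 5.000e-01]
[5.55853e+02 1.61813e+02 8.00000e-03]
14.8667
```

```bash
cat > tgt.py <<'E'
from h import *
import kin
O=np.array([.5559,.1618,0]);YAW=.01
def S(x,y,z): return O+R.from_euler('z',YAW).apply([x,y,z])/np.array([1,1,1]) if 0 else O+R.from_euler('z',YAW).apply(np.array([x,y,z])/1000)
def cur():
    s=manip.state();return np.array(s["joint_pos"]),np.array(s["tool_pos"]),rot(s["tool_rot"]).as_matrix()
def want(M,sg,yaw=YAW):
    z=M[:,2];X=sg*np.array([np.cos(yaw),np.sin(yaw),0]);y=X-(X@z)*z;y/=np.linalg.norm(y);return np.c_[np.cross(y,z),y,z]
def tw(M,W): return R.from_matrix(M.T@W).as_rotvec()[2]
E
python3 - <<'E'
from tgt import *
q,p,M=cur()
for sg in(-1,1):
    W=want(M,sg);print(sg,tw(M,W));print(W.round(3))
    sx=W[:,0] if W[2,0]<0 else -W[:,0]
    for n,c in(("slot",S(90,-56.5,14)),("above",S(90,-56.5,60))):
        P=c-.173*W[:,2]-.011*sx
        q0=np.array([0.1,.2,1.9,.7,1.1,q[5]+tw(M,W)-.7]);qq=kin.solve(q0,P,W);print(n,P.round(4),qq.round(2),np.linalg.norm(kin.fk(qq)[0]-P))
    g=S(0,-56,15);P=g-.155*W[:,2];qq=kin.solve(qq,P,W);print("grip",P.round(4),qq.round(2),np.linalg.norm(kin.fk(qq)[0]-P))
E
```

```text
-1 0.621786371711365
[[ 0.008 -0.998  0.057]
 [-0.781  0.029  0.624]
 [-0.625 -0.049 -0.779]]
slot [0.6366 0.0068 0.1557] [-0.21  0.37  1.74  0.72  1.23  2.62] 1.2044462345932503e-09
above [0.6366 0.0068 0.2017] [-0.21  0.3   1.74  0.71  1.28  2.67] 9.476772410017404e-10
grip [0.5477 0.009  0.1358] [-0.24  0.24  1.96  0.73  1.18  2.54] 3.59472105766977e-09
1 -2.519806281878428
[[-0.008  0.998  0.057]
 [ 0.781 -0.029  0.624]
 [ 0.625  0.049 -0.779]]
slot [0.6366 0.0068 0.1557] [-0.21  0.37  1.74  0.72  1.23 -0.52] 1.211102301605682e-09
above [0.6366 0.0068 0.2017] [-0.21  0.3   1.74  0.71  1.28 -0.47] 9.202829535949618e-10
grip [0.5477 0.009  0.1358] [-0.24  0.24  1.96  0.73  1.18 -0.6 ] 3.5945216291752407e-09
```

```bash
python3 -c "
from off import *
path([((.332,.277,.435),0),((.40,.15,.45),0),((.48,-.02,.42),.0),((.56,-.05,.33),.31),((.6366,-.02,.25),.312),((.6366,.0068,.2017),0)])"
```

```text
(0.332, 0.277, 0.435) 0 [117.4  -5.9 -85.6]
(0.4, 0.15, 0.45) 0 [115.5  -6.2 -87.1]
(0.48, -0.02, 0.42) 0.0 [172.2  20.8 -78.2]
(0.56, -0.05, 0.33) 0.31 [109.7 -15.3  55.9]
(0.6366, -0.02, 0.25) 0.312 [ 47.8 -59.9  85.4]
(0.6366, 0.0068, 0.2017) 0 [ 9.3  3.2 54.4]
```

{"method": "play_rows", "body": {"increments": [{"offset":[29,-1,-21],"twist":0,"grip":0},{"offset":[59,-3,-43],"twist":0,"grip":0},{"offset":[88,-4,-64],"twist":0,"grip":0},{"offset":[117,-6,-86],"twist":0,"grip":0}]}}

```text
time: 15.2
tool_pos: [0.3318, 0.2758, 0.4356]
tool_rot: [-0.307, 0.837, -0.435, -0.126]
contact_force: [0.4, 0.2, -0.0]
gripper_width: 0.003
```

{"method": "play_rows", "body": {"increments": [{"offset":[29,-2,-22],"twist":0,"grip":0},{"offset":[58,-3,-44],"twist":0,"grip":0},{"offset":[87,-5,-65],"twist":0,"grip":0},{"offset":[116,-6,-87],"twist":0,"grip":0}]}}

```text
time: 15.53
tool_pos: [0.4003, 0.148, 0.4506]
tool_rot: [-0.308, 0.836, -0.436, -0.126]
contact_force: [-0.6, 0.1, 0.4]
gripper_width: -0.003
```

{"method": "play_rows", "body": {"increments": [{"offset":[34,4,-16],"twist":0,"grip":0},{"offset":[69,8,-31],"twist":0,"grip":0},{"offset":[103,12,-47],"twist":0,"grip":0},{"offset":[138,17,-63],"twist":0,"grip":0},{"offset":[172,21,-78],"twist":0,"grip":0}]}}

```text
time: 15.95
tool_pos: [0.4801, -0.0223, 0.4199]
tool_rot: [-0.307, 0.836, -0.436, -0.126]
contact_force: [0.3, -0.1, 0.5]
gripper_width: -0.002
```

{"method": "play_rows", "body": {"increments": [{"offset":[28,-4,14],"twist":0.08,"grip":0},{"offset":[55,-8,28],"twist":0.16,"grip":0},{"offset":[82,-11,42],"twist":0.24,"grip":0},{"offset":[110,-15,56],"twist":0.31,"grip":0}]}}

```text
time: 16.28
tool_pos: [0.5605, -0.0512, 0.3286]
tool_rot: [-0.284, 0.758, -0.562, -0.172]
contact_force: [-0.1, -0.1, -0.1]
gripper_width: 0.002
```

{"method": "play_rows", "body": {"increments": [{"offset":[12,-15,21],"twist":0.08,"grip":0},{"offset":[24,-30,43],"twist":0.16,"grip":0},{"offset":[36,-45,64],"twist":0.24,"grip":0},{"offset":[48,-60,85],"twist":0.31,"grip":0}]}}

```text
time: 16.62
tool_pos: [0.6373, -0.0205, 0.2486]
tool_rot: [0.254, -0.662, 0.672, 0.215]
contact_force: [0.3, -0.4, -0.3]
gripper_width: 0.004
```

{"method": "play_rows", "body": {"increments": [{"offset":[3,1,20],"twist":0,"grip":0},{"offset":[6,2,40],"twist":0,"grip":0},{"offset":[9,3,54],"twist":0,"grip":0},{"offset":[9,3,54],"twist":0,"grip":0}]}}

```text
time: 16.95
tool_pos: [0.635, 0.0073, 0.1982]
tool_rot: [0.252, -0.663, 0.671, 0.217]
contact_force: [-1.0, -0.3, -0.1]
gripper_width: -0.001
```

```bash
python3 st.py
python3 - <<'E'
from tgt import *
from meas import ray
q,p,M=cur();W=want(M,-1);sx=M[:,0];print("tw",tw(M,W))
t=p+.173*M[:,2];c=t+.011*sx;print("tip",t,"corner",c)
print("to slot",(M.T@(S(90,-56.5,13.5)-c)*1000).round(1))
ims=[]
for cam in("scene","top"):
    im=manip.grab_frame(cam)
    for P,col in((t,(0,255,0)),(S(92,-55,12),(255,0,0)),(S(118,-55,20),(0,255,255))):
        u,v=px(P,cam);print(cam,np.round((u,v),1))
    u,v=map(int,px(S(92,-55,12),cam)); cr=im[v-40:v+40,u-50:u+50];ims.append(cv2.resize(cr,(400,320),interpolation=cv2.INTER_CUBIC))
cv2.imwrite("pics/c2.png",np.hstack(ims))
E
```

```text
16.95 [635.    7.3 198.2] [-0.211  0.307  1.737  0.705  1.284  2.669] [-1.  -0.3 -0.1] -0.0
[[ 0.007 -0.999  0.051]
 [-0.78   0.026  0.625]
 [-0.626 -0.044 -0.779]]
tw -0.0008768589572281835
tip [0.64372139 0.11545923 0.06343112] corner [0.64379758 0.10687747 0.05655016]
to slot [27.5 -0.8 33.2]
scene [331.2 233.7]
scene [327.9 246.4]
scene [331.  251.4]
top [207.9 181.7]
top [214.  185.1]
top [213.2 174.5]
```

View pics/c2.png

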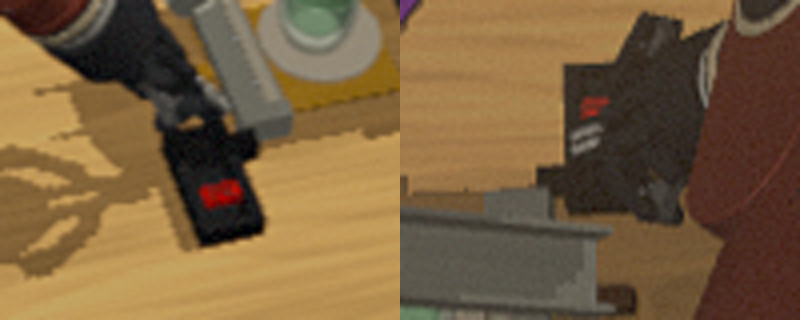

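The crop shows the shut tips over the housing's -x half, at (195,105) left and (587,138) right, clear of the red thumb at (220,193) and (594,105). I'll lower them into the slot.

{"method": "play_rows", "body": {"increments": [{"offset":[9,0,11],"twist":0,"grip":0},{"offset":[18,0,22],"twist":0,"grip":0},{"offset":[24,-1,29],"twist":0,"grip":0},{"offset":[26,-1,32],"twist":0,"grip":0},{"offset":[26,-1,32],"twist":0,"grip":0}]}}

```text
time: 17.47
tool_pos: [0.6389, 0.0056, 0.159]
tool_rot: [0.253, -0.663, 0.671, 0.215]
contact_force: [-0.0, -0.2, 0.0]
gripper_width: 0.003
```

```bash
cat > tip.py <<'E'
from tgt import *
q,p,M=cur();s=manip.state();c=p+.173*M[:,2]+.011*M[:,0];print(round(s["time"],2),"corner",c.round(4),"station",(R.from_euler('z',-YAW).apply(c-O)*1000).round(1),np.round(s["contact_force"],1),M.round(3).tolist())
E
python3 tip.py
```

```text
17.47 corner [0.6484 0.1051 0.0173] station [ 91.9 -57.6  17.3] [-0.  -0.2  0. ] [[0.007, -0.998, 0.054], [-0.78, 0.028, 0.625], [-0.625, -0.047, -0.779]]
```

{"method": "play_rows", "body": {"increments": [{"offset":[1.5,0,3.3],"twist":0,"grip":0},{"offset":[1.5,0,3.3],"twist":0,"grip":0}]}}

```text
time: 17.63
tool_pos: [0.6398, 0.0066, 0.1572]
tool_rot: [0.254, -0.663, 0.67, 0.214]
contact_force: [-0.8, -0.6, -0.3]
gripper_width: 0.002
```

{"method": "play_rows", "body": {"increments": [{"offset":[0,-4,0],"twist":0,"grip":0},{"offset":[0,-8,0],"twist":0,"grip":0},{"offset":[0.5,-12,0.5],"twist":0,"grip":0},{"offset":[0.5,-16,0.5],"twist":0,"grip":0}]}}

```text
time: 17.97
tool_pos: [0.6565, 0.006, 0.1579]
tool_rot: [0.254, -0.664, 0.67, 0.214]
contact_force: [-0.3, 0.4, 1.4]
gripper_width: 0.002
```

```bash
python3 tip.py; python3 -c "
from meas import *
im=manip.grab_frame('scene');red(im,'scene')"
```

```text
17.97 corner [0.6665 0.1054 0.0163] station [110.  -57.5  16.3] [-0.3  0.4  1.4] [[0.01, -0.998, 0.057], [-0.781, 0.028, 0.624], [-0.625, -0.051, -0.779]]
red scene [270 151   3   5   9] [210.66963652  43.68607278  20.        ]
red scene [278 150   2   4   8] [210.94079769  71.10300919  20.        ]
red scene [278 157   2  11  12] [264.23584346  58.50384922  20.        ]
red scene [250 199   2   7  10] [422.70291014 -76.64439997  20.        ]
red scene [299 212   3   7  15] [512.38660354  60.70920631  20.        ]
red scene [327 251  10   7  41] [684.15550528 108.20942247  20.        ]
```

{"method": "play_rows", "body": {"increments": [{"offset":[1.2,0,1.5],"twist":0,"grip":0},{"offset":[1.5,-4,2],"twist":0,"grip":0},{"offset":[1.5,-8,2],"twist":0,"grip":0},{"offset":[1.5,-8,2],"twist":0,"grip":0}]}}

```text
time: 18.35
tool_pos: [0.6641, 0.006, 0.1551]
tool_rot: [0.254, -0.664, 0.67, 0.214]
contact_force: [-0.8, -0.3, -0.0]
gripper_width: 0.003
```

```bash
python3 tip.py; python3 -c "
from meas import *
im=manip.grab_frame('scene');red(im,'scene')"|tail -1
```

```text
18.35 corner [0.6739 0.1054 0.0134] station [117.4 -57.6  13.4] [-0.8 -0.3 -0. ] [[0.01, -0.998, 0.056], [-0.781, 0.027, 0.624], [-0.625, -0.05, -0.779]]
red scene [328 252  10   7  35] [690.79857659 108.55326688  20.        ]
```

{"method": "play_rows", "body": {"increments": [{"offset":[0,-3,0],"twist":0,"grip":0},{"offset":[0,-5,0],"twist":0,"grip":0},{"offset":[0.2,-7,0.2],"twist":0,"grip":0},{"offset":[0.2,-7,0.2],"twist":0,"grip":0}]}}

```text
time: 18.73
tool_pos: [0.6711, 0.0058, 0.1554]
tool_rot: [0.254, -0.664, 0.67, 0.214]
contact_force: [-0.8, 0.1, -1.0]
gripper_width: -0.001
```

```bash
python3 tip.py; python3 -c "
from meas import *
im=manip.grab_frame('scene');red(im,'scene')"|tail -1
```

```text
18.73 corner [0.681  0.1052 0.0138] station [124.5 -57.8  13.8] [-0.8  0.1 -1. ] [[0.01, -0.998, 0.056], [-0.781, 0.028, 0.624], [-0.625, -0.05, -0.779]]
red scene [329 254  10   7  38] [696.8578866  108.76349989  20.        ]
```

{"method": "play_rows", "body": {"increments": [{"offset":[0,-1,0],"twist":0,"grip":0},{"offset":[0,-2,0],"twist":0,"grip":0},{"offset":[0,-2,0],"twist":0,"grip":0}]}}

```text
time: 19.03
tool_pos: [0.6729, 0.0057, 0.1556]
tool_rot: [0.254, -0.664, 0.67, 0.214]
contact_force: [-1.6, 0.3, -0.8]
gripper_width: -0.001
```

{"method": "play_rows", "body": {"increments": [{"offset":[0,-1,0],"twist":0,"grip":0},{"offset":[0,-2,0],"twist":0,"grip":0},{"offset":[0,-2,0],"twist":0,"grip":0}]}}

```text
time: 19.28
tool_pos: [0.6745, 0.0057, 0.1554]
tool_rot: [0.253, -0.664, 0.67, 0.215]
contact_force: [-5.3, -0.2, 1.6]
gripper_width: -0.001
```

```bash
python3 tip.py; python3 -c "
from meas import *
im=manip.grab_frame('scene');red(im,'scene')"|tail -1
```

```text
19.28 corner [0.684  0.1052 0.0138] station [127.5 -57.9  13.8] [-5.3 -0.2  1.6] [[0.009, -0.998, 0.054], [-0.78, 0.027, 0.625], [-0.625, -0.048, -0.779]]
red scene [329 255  10   6  36] [699.53176855 108.81785032  20.        ]
```

The lock has moved about 16 mm (red centroid x from 683 to 699.5) and the force rose at the stop, so it is open. I'll retract and go to a pre-grasp on the handle's lean axis.

```bash
python3 -c "
from off import *
path([((.669,.005,.200),0),((.545,-.041,.199),0)])
from tgt import S,want,tw
s=manip.state();M=rot(s['tool_rot']).as_matrix();print(tw(M,want(M,-1,.015)))
print(S(0,-62,24),S(0,-62,24)-.155*M[:,2])"
```

```text
(0.669, 0.005, 0.2) 0 [-27.4   3.3 -35.4]
(0.545, -0.041, 0.199) 0 [ 35.4 122.6 -34.7]
-0.0022978705451086245
[0.55651999 0.0998031  0.024     ] [0.54805691 0.00298322 0.14474472]
```

{"method": "play_rows", "body": {"increments": [{"offset":[0,3,0],"twist":0,"grip":0},{"offset":[-9,3,-12],"twist":0,"grip":0},{"offset":[-18,3,-24],"twist":0,"grip":0},{"offset":[-27,3,-35],"twist":0,"grip":0}]}}

```text
time: 19.67
tool_pos: [0.6703, 0.0046, 0.2025]
tool_rot: [0.255, -0.663, 0.67, 0.213]
contact_force: [0.8, -0.2, 0.0]
gripper_width: 0.001
```

{"method": "play_rows", "body": {"increments": [{"offset":[9,30,-9],"twist":0,"grip":0.3},{"offset":[18,61,-18],"twist":0,"grip":0.4},{"offset":[27,92,-26],"twist":0,"grip":0.45},{"offset":[35,123,-35],"twist":0,"grip":0.45},{"offset":[35,123,-35],"twist":0,"grip":0.45}]}}

```text
time: 20.08
tool_pos: [0.5411, -0.0415, 0.1991]
tool_rot: [0.253, -0.663, 0.671, 0.215]
contact_force: [-0.5, 0.2, -1.0]
gripper_width: 0.448
```

```bash
python3 st.py
python3 - <<'E'
from tgt import *
q,p,M=cur();
for P in(S(0,-62,24),):
    g=p+.155*M[:,2];print("grasp pt",g,"offset",(M.T@(P-g)*1000).round(1))
ims=[]
for cam in("scene","top"):
    im=manip.grab_frame(cam)
    find("tip_of","tray_grip",cam);find("tip_of","lock_thumb",cam)
    u,v=map(int,px(S(0,-60,24),cam)); cr=im[v-40:v+40,u-50:u+50];ims.append(cv2.resize(cr,(400,320),interpolation=cv2.INTER_CUBIC))
cv2.imwrite("pics/c3.png",np.hstack(ims))
E
```

```text
20.08 [541.1 -41.5 199.1] [-0.335  0.126  1.95   0.677  1.324  2.56 ] [-0.5  0.2 -1. ] 0.45
[[ 0.007 -0.998  0.055]
 [-0.781  0.029  0.624]
 [-0.625 -0.048 -0.779]]
grasp pt [0.54968173 0.05525827 0.07825229] offset [-0.8 -3.  70.5]
scene tray_grip tip 0.91 [557.1 106.2  17.7] [318. 223.]
scene tray_grip tip 0.7 [301.5  77.8  19.4] [287. 169.]
scene tray_grip tip 0.55 [843.8 393.9  19.1] [447. 278.]
scene lock_thumb tip 0.55 [697.4 104.7  19. ] [332. 258.]
top tray_grip tip 0.76 [302.3  77.8  18.1] [229. 324.]
top tray_grip tip 0.68 [698.8 105.3  19. ] [214. 165.]
top tray_grip tip 0.66 [555.8 104.5  15.6] [216. 220.]
top tray_grip tip 0.63 [843.9 389.6  15.8] [105. 118.]
top lock_thumb tip 0.44 [698.4 104.   16.3] [215. 166.]
```

View pics/c3.png

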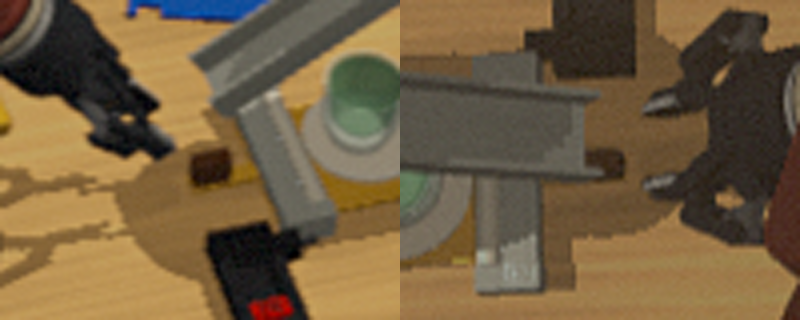

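Run:
```python
from tgt import *
q,p,M=cur();g=p+.155*M[:,2]
u0,v0=map(int,px(S(0,-60,24),"top"))
for n,P in(("g",g),("tipmid",g+.015*M[:,2]),("tip+",g+.012*M[:,2]+.019*M[:,1]),("tip-",g+.012*M[:,2]-.019*M[:,1]),("handle",S(0,-56,32))):
    u,v=px(P,"top");print(n,((u-u0+50)*4,(v-v0+40)*4))
```

```text
g (np.float64(266.7047999674278), np.float64(141.4665558383141))
tipmid (np.float64(252.99442660095406), np.float64(144.62803629965754))
tip+ (np.float64(255.89883887166536), np.float64(175.4714377963587))
tip- (np.float64(255.5286761984063), np.float64(112.69933161983533))
handle (np.float64(193.49330703839496), np.float64(159.49697120178064))
```

The crop matches the projections: fingers on either side of the line to the handle at (605,163), and the thumb now reads x 698. I'll advance along the tool axis and pinch.

{"method": "play_rows", "body": {"increments": [{"offset":[-1,-3,20],"twist":0,"grip":0.45},{"offset":[-1,-3,40],"twist":0,"grip":0.45},{"offset":[-1,-3,58],"twist":0,"grip":0.45},{"offset":[-1,-3,70],"twist":0,"grip":0.45},{"offset":[-1,-3,70],"twist":0,"grip":0.45}]}}

```text
time: 20.8
tool_pos: [0.5517, 0.0051, 0.1431]
tool_rot: [0.253, -0.664, 0.67, 0.216]
contact_force: [0.7, -0.8, -0.7]
gripper_width: 0.448
```

{"method": "play_rows", "body": {"increments": [{"offset":[0,0,0],"twist":0,"grip":0.3},{"offset":[0,0,0],"twist":0,"grip":0.2},{"offset":[0,0,0],"twist":0,"grip":0.1},{"offset":[0,0,0],"twist":0,"grip":0},{"offset":[0,0,0],"twist":0,"grip":0}]}}

```text
time: 21.22
tool_pos: [0.552, 0.0032, 0.1461]
tool_rot: [0.254, -0.664, 0.67, 0.215]
contact_force: [-4.9, -2.4, 6.1]
gripper_width: 0.178
```

{"method": "play_rows", "body": {"increments": [{"offset":[0,0,0],"twist":0,"grip":0},{"offset":[0,0,0],"twist":0,"grip":0}]}}

```text
time: 21.38
tool_pos: [0.552, 0.0032, 0.1461]
tool_rot: [0.254, -0.664, 0.67, 0.215]
contact_force: [-5.1, -1.5, 5.6]
gripper_width: 0.18
```

```bash
python3 st.py; python3 -c "
from tgt import *
q,p,M=cur();print(p+.155*M[:,2])"
```

```text
21.38 [552.    3.2 146.1] [-0.25   0.229  1.945  0.725  1.205  2.548] [-5.1 -1.5  5.6] 0.18
[[ 0.01  -0.998  0.055]
 [-0.78   0.026  0.625]
 [-0.626 -0.049 -0.779]]
[0.56049823 0.10010818 0.02539908]
```

The grip holds at 0.18 (about 15 mm, which fits the 16 mm handle). Now a slow draw along station -y, checking that the lock lets it go.

{"method": "play_rows", "body": {"increments": [{"offset":[2.3,-0.1,-1.9],"twist":0,"grip":0},{"offset":[4.7,-0.2,-3.7],"twist":0,"grip":0},{"offset":[7,-0.3,-5.6],"twist":0,"grip":0},{"offset":[9.4,-0.4,-7.5],"twist":0,"grip":0},{"offset":[11.7,-0.5,-9.4],"twist":0,"grip":0}]}}

```text
time: 21.8
tool_pos: [0.5516, -0.0104, 0.1457]
tool_rot: [0.255, -0.663, 0.67, 0.217]
contact_force: [-2.7, 7.9, 4.6]
gripper_width: 0.182
```

```bash
python3 st.py; python3 -c "
from h import *
for c in('scene','top'):
    im=manip.grab_frame(c);find('tip_of','tray_grip',c)
" | head -4
python3 - <<'E'
from tgt import *
q,p,M=cur()
for d in np.arange(0,.37,.06):
    P=p+[.01*d,-d,.01 if d>.2 else 0];q=kin.solve(q,P,M);print(q.round(2),np.linalg.norm(kin.fk(q)[0]-P).round(4))
E
```

```text
21.8 [551.6 -10.4 145.7] [-0.275  0.233  1.941  0.72   1.221  2.532] [-2.7  7.9  4.6] 0.18
[[ 0.009 -0.998  0.054]
 [-0.777  0.027  0.628]
 [-0.629 -0.048 -0.776]]
scene tray_grip tip 0.73 [845.3 394.   20. ] [447. 278.]
scene tray_grip tip 0.58 [558.3  93.7  21.2] [314. 223.]
scene tray_grip tip 0.57 [300.6  76.3  20.6] [287. 168.]
top tray_grip tip 0.97 [305.5  79.8  17.3] [228. 322.]
[-0.28  0.23  1.94  0.72  1.22  2.53] 0.0
[-0.38  0.26  1.91  0.68  1.28  2.47] 0.0
[-0.47  0.29  1.87  0.64  1.34  2.41] 0.0
[-0.56  0.34  1.81  0.61  1.39  2.35] 0.0
[-0.64  0.37  1.74  0.57  1.46  2.32] 0.0
[-0.71  0.44  1.65  0.54  1.51  2.27] 0.0
[-0.78  0.51  1.56  0.51  1.56  2.24] 0.0
```

The tray is free: it has moved more than 13 mm. I'll continue slowly.

{"method": "play_rows", "body": {"increments": [{"offset":[3.1,-0.1,-2.5],"twist":0,"grip":0},{"offset":[6.2,-0.2,-5],"twist":0,"grip":0},{"offset":[9.4,-0.4,-7.5],"twist":0,"grip":0},{"offset":[12.5,-0.5,-10],"twist":0,"grip":0},{"offset":[15.6,-0.7,-12.5],"twist":0,"grip":0}]}}

```text
time: 22.42
tool_pos: [0.5516, -0.0303, 0.1456]
tool_rot: [0.255, -0.663, 0.669, 0.217]
contact_force: [-5.1, 8.4, 4.7]
gripper_width: 0.178
```

{"method": "play_rows", "body": {"increments": [{"offset":[3.1,-0.1,-2.5],"twist":0,"grip":0},{"offset":[6.2,-0.2,-5],"twist":0,"grip":0},{"offset":[9.4,-0.4,-7.5],"twist":0,"grip":0},{"offset":[12.5,-0.5,-10],"twist":0,"grip":0},{"offset":[15.6,-0.7,-12.5],"twist":0,"grip":0}]}}

```text
time: 22.83
tool_pos: [0.5517, -0.0503, 0.1457]
tool_rot: [0.255, -0.663, 0.669, 0.217]
contact_force: [-3.8, 8.3, 5.2]
gripper_width: 0.176
```

```bash
python3 st.py; python3 -c "
from h import *
im=manip.grab_frame('scene');[find('tip_of',x,'scene') for x in('saucer','cup')]
"
```

```text
22.83 [551.7 -50.3 145.7] [-0.344  0.247  1.924  0.694  1.262  2.488] [-3.8  8.3  5.2] 0.18
[[ 0.01  -0.999  0.053]
 [-0.777  0.025  0.629]
 [-0.629 -0.047 -0.776]]
scene saucer tip 0.79 [549.9 232.8  10. ] [356. 215.]
scene saucer tip 0.27 [ 561.9 -150.8    2.7] [237. 243.]
scene cup tip 0.78 [548.3 227.3  19.2] [354. 213.]
```

{"method": "play_rows", "body": {"increments": [{"offset":[3.1,-0.1,-2.5],"twist":0,"grip":0},{"offset":[6.2,-0.2,-5],"twist":0,"grip":0},{"offset":[9.4,-0.4,-7.5],"twist":0,"grip":0},{"offset":[12.5,-0.5,-10],"twist":0,"grip":0},{"offset":[15.6,-0.7,-12.5],"twist":0,"grip":0}]}}

```text
time: 23.4
tool_pos: [0.552, -0.0707, 0.1457]
tool_rot: [0.255, -0.664, 0.669, 0.216]
contact_force: [-3.9, 5.3, 4.0]
gripper_width: 0.177
```

{"method": "play_rows", "body": {"increments": [{"offset":[3.1,-0.1,-2.5],"twist":0,"grip":0},{"offset":[6.2,-0.2,-5],"twist":0,"grip":0},{"offset":[9.4,-0.4,-7.5],"twist":0,"grip":0},{"offset":[12.5,-0.5,-10],"twist":0,"grip":0},{"offset":[15.6,-0.7,-12.5],"twist":0,"grip":0}]}}

```text
time: 23.82
tool_pos: [0.5522, -0.0908, 0.1458]
tool_rot: [0.255, -0.664, 0.669, 0.216]
contact_force: [-5.1, 5.8, 4.5]
gripper_width: 0.175
```

{"method": "play_rows", "body": {"increments": [{"offset":[3.1,-0.1,-2.5],"twist":0,"grip":0},{"offset":[6.2,-0.2,-5],"twist":0,"grip":0},{"offset":[9.4,-0.4,-7.5],"twist":0,"grip":0},{"offset":[12.5,-0.5,-10],"twist":0,"grip":0},{"offset":[15.6,-0.7,-12.5],"twist":0,"grip":0}]}}

```text
time: 24.23
tool_pos: [0.5524, -0.1108, 0.1458]
tool_rot: [0.255, -0.664, 0.669, 0.216]
contact_force: [-4.2, 3.8, 4.8]
gripper_width: 0.176
```

```bash
python3 st.py; python3 -c "
from h import *
im=manip.grab_frame('scene');[find('tip_of',x,'scene') for x in('saucer','cup')]
cv2.imwrite('pics/c4.png',cv2.resize(im[170:300,220:420],(800,520),interpolation=cv2.INTER_CUBIC))
"
```

```text
24.23 [ 552.4 -110.8  145.8] [-0.443  0.279  1.884  0.655  1.317  2.426] [-4.2  3.8  4.8] 0.18
[[ 0.01  -0.998  0.054]
 [-0.778  0.026  0.627]
 [-0.628 -0.049 -0.777]]
scene saucer tip 0.54 [552.  231.9   4.9] [356. 217.]
scene cup tip 0.96 [550.1 228.   13.3] [354. 215.]
```

View pics/c4.png

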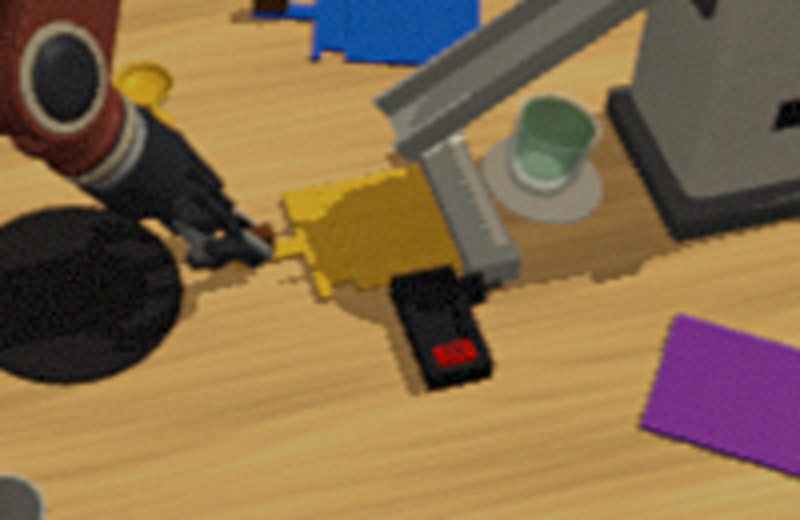

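The picture shows the saucer and cup upright behind the bridge at (545,175), with the tray mostly out at (370,230). I'll draw another 40 mm, then lift and carry it on to the pad.

{"method": "play_rows", "body": {"increments": [{"offset":[3.1,-0.1,-2.5],"twist":0,"grip":0},{"offset":[6.2,-0.2,-5],"twist":0,"grip":0},{"offset":[9.4,-0.4,-7.5],"twist":0,"grip":0},{"offset":[12.5,-0.5,-10],"twist":0,"grip":0},{"offset":[15.6,-0.7,-12.5],"twist":0,"grip":0}]}}

```text
time: 24.8
tool_pos: [0.5527, -0.1309, 0.1459]
tool_rot: [0.255, -0.664, 0.669, 0.216]
contact_force: [-3.5, 5.8, 4.5]
gripper_width: 0.175
```

{"method": "play_rows", "body": {"increments": [{"offset":[3.9,-0.1,-3.1],"twist":0,"grip":0},{"offset":[7.8,-0.3,-6.2],"twist":0,"grip":0},{"offset":[11.7,-0.5,-9.4],"twist":0,"grip":0},{"offset":[15.6,-0.7,-12.5],"twist":0,"grip":0},{"offset":[19.4,-0.9,-15.6],"twist":0,"grip":0}]}}

```text
time: 25.22
tool_pos: [0.553, -0.1546, 0.1459]
tool_rot: [0.257, -0.663, 0.669, 0.218]
contact_force: [0.9, 24.5, 6.9]
gripper_width: 0.172
```

{"method": "play_rows", "body": {"increments": [{"offset":[-3,-0.2,-3.9],"twist":0,"grip":0},{"offset":[-6,-0.5,-7.8],"twist":0,"grip":0},{"offset":[-9.4,-0.7,-11.7],"twist":0,"grip":0},{"offset":[-9.4,-0.7,-11.7],"twist":0,"grip":0}]}}

```text
time: 25.55
tool_pos: [0.5532, -0.1569, 0.1612]
tool_rot: [0.253, -0.664, 0.67, 0.213]
contact_force: [-4.2, -0.4, -2.2]
gripper_width: 0.171
```

```bash
python3 st.py; python3 -c "
from h import *
for c in('scene','top'):
    im=manip.grab_frame(c);[find('tip_of',x,c) for x in('saucer','cup','tray','pad','tray_grip')]
"
```

```text
25.55 [ 553.2 -156.9  161.2] [-0.513  0.283  1.845  0.62   1.374  2.4  ] [-4.2 -0.4 -2.2] 0.17
[[ 0.011 -0.998  0.057]
 [-0.782  0.027  0.622]
 [-0.623 -0.051 -0.781]]
scene saucer tip 0.86 [ 5.519e+02  2.355e+02 -5.000e-01] [356. 217.]
scene cup tip 0.63 [553.9 227.   12.3] [355. 216.]
scene tray tip 0.94 [340.2 179.8   1.5] [319. 175.]
scene tray tip 0.61 [558.6  51.2  15.7] [301. 227.]
scene tray tip 0.6 [776.6 302.5  -4.2] [405. 270.]
scene pad tip 0.67 [ 559.5 -149.5   -0.7] [237. 243.]
scene tray_grip tip 0.88 [560.6 -54.5  35.1] [268. 230.]
scene tray_grip tip 0.82 [841.5 394.1  20.8] [447. 277.]
scene tray_grip tip 0.65 [300.8  76.9  19.9] [287. 168.]
top saucer tip 0.6 [549.7 228.4  -2.4] [168. 226.]
top saucer tip 0.18 [560.4  54.5  18.2] [236. 217.]
top cup tip 0.68 [549.  227.2   3.6] [168. 226.]
top tray tip 0.84 [560.8  54.3  18.7] [236. 217.]
top tray tip 0.79 [340.1 184.1  -2.9] [186. 310.]
top tray tip 0.59 [780.3 307.9  -1.3] [138. 142.]
top pad tip 0.78 [ 5.543e+02 -1.471e+02 -1.000e-01] [315. 217.]
top tray_grip tip 0.9 [560.3 -54.9  30.2] [279. 214.]
top tray_grip tip 0.8 [843.4 396.1  19.2] [102. 118.]
top tray_grip tip 0.61 [303.9  79.2  18.3] [228. 323.]
top tray_grip tip 0.57 [ 7.766e+02 -2.392e+02 -7.000e-01] [344. 134.]
```

{"method": "play_rows", "body": {"increments": [{"offset":[16,-0.3,-13],"twist":0,"grip":0},{"offset":[32,-0.6,-25],"twist":0,"grip":0},{"offset":[48,-0.9,-38],"twist":0,"grip":0},{"offset":[64,-1.2,-50],"twist":0,"grip":0},{"offset":[79,-1.5,-63],"twist":0,"grip":0}]}}

```text
time: 26.57
tool_pos: [0.5528, -0.2584, 0.1609]
tool_rot: [0.256, -0.663, 0.671, 0.213]
contact_force: [0.4, -0.0, -2.4]
gripper_width: 0.176
```

{"method": "play_rows", "body": {"increments": [{"offset":[18,-0.3,-14],"twist":0,"grip":0},{"offset":[36,-0.6,-28],"twist":0,"grip":0},{"offset":[54,-0.9,-43],"twist":0,"grip":0},{"offset":[70,-1.2,-56],"twist":0,"grip":0},{"offset":[79,-1.5,-63],"twist":0,"grip":0}]}}

```text
time: 26.98
tool_pos: [0.5514, -0.3609, 0.1612]
tool_rot: [0.255, -0.663, 0.671, 0.212]
contact_force: [0.3, -1.0, -2.0]
gripper_width: 0.175
```

{"method": "play_rows", "body": {"increments": [{"offset":[0,0,0],"twist":0,"grip":0},{"offset":[0,0,0],"twist":0,"grip":0}]}}

```text
time: 27.15
tool_pos: [0.551, -0.3585, 0.1603]
tool_rot: [0.255, -0.663, 0.671, 0.214]
contact_force: [-0.1, 0.2, -1.3]
gripper_width: 0.172
```

```bash
python3 st.py; python3 -c "
from h import *
for c in('scene','top'):
    im=manip.grab_frame(c);[find('tip_of',x,c) for x in('tray','pad','tray_grip')]
" | grep -v -E '\[ ?(3|84|77|78)'
```

```text
27.15 [ 551.  -358.5  160.3] [-0.77   0.477  1.589  0.511  1.546  2.245] [-0.1  0.2 -1.3] 0.17
[[ 0.009 -0.998  0.059]
 [-0.78   0.029  0.625]
 [-0.625 -0.052 -0.779]]
scene tray tip 0.72 [ 556.7 -148.6   12.5] [237. 240.]
scene pad tip 0.92 [ 557.6 -151.     4.5] [237. 242.]
scene tray_grip tip 0.84 [ 557.8 -256.6   31.2] [201. 243.]
scene tray_grip tip 0.78 [298.9  77.4  20.7] [287. 168.]
```

{"method": "play_rows", "body": {"increments": [{"offset":[2.5,0.1,2.4],"twist":0,"grip":0},{"offset":[5,0.3,4.8],"twist":0,"grip":0},{"offset":[7,0.5,6.6],"twist":0,"grip":0},{"offset":[8.3,0.6,7.9],"twist":0,"grip":0},{"offset":[8.3,0.6,7.9],"twist":0,"grip":0}]}}

```text
time: 27.97
tool_pos: [0.5507, -0.3601, 0.1496]
tool_rot: [0.255, -0.663, 0.67, 0.215]
contact_force: [-2.1, 0.4, 4.3]
gripper_width: 0.172
```

```bash
python3 st.py; python3 -c "
from h import *
ims=[]
for c in('scene','top'):
    im=manip.grab_frame(c);[find('tip_of',x,c) for x in('tray','pad','tray_grip')]
    u,v=map(int,px((.557,-.17,.01),c));ims.append(cv2.resize(im[v-45:v+45,u-60:u+60],(400,300),interpolation=cv2.INTER_CUBIC))
cv2.imwrite('pics/c5.png',np.hstack(ims))
" | grep -v -E '\[ ?(29|30|3|84|77|78)'
```

```text
27.97 [ 550.7 -360.1  149.6] [-0.772  0.494  1.586  0.51   1.538  2.236] [-2.1  0.4  4.3] 0.17
[[ 0.01  -0.998  0.056]
 [-0.779  0.028  0.627]
 [-0.627 -0.05  -0.777]]
scene tray tip 0.96 [ 556.7 -148.8    3.3] [237. 242.]
scene tray tip 0.83 [ 7.809e+02  3.065e+02 -3.000e-01] [407. 270.]
scene pad tip 0.67 [ 5.599e+02 -1.526e+02 -2.000e-01] [236. 243.]
scene tray_grip tip 0.56 [ 559.1 -255.8   23.7] [202. 245.]
top tray tip 0.64 [7.805e+02 3.076e+02 2.000e-01] [138. 142.]
top pad tip 0.56 [646.4 112.7  10.2] [212. 186.]
top tray_grip tip 0.5 [554.4 102.8 100.2] [212. 214.]
```

View pics/c5.png

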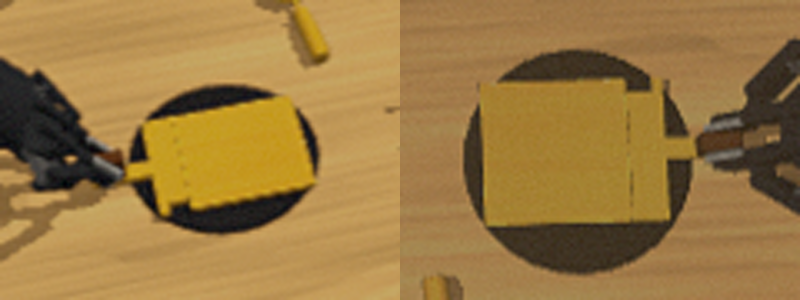

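Run:
```python
from meas import *
s=120/400
for cam,off,P,T in(("top",400,(577.5,161.5),(575.5,152.5)),("scene",0,(225,158.5),(229,154.5))):
    u,v=map(int,px((.557,-.17,.01),cam))
    f=lambda c,z:(ray(u-60+(c[0]-off)*s,v-45+c[1]*s,cam,z)*1000).round(1)
    print(cam,"pad",f(P,.002),"tray",f(T,.009),np.array(manip.get_calibration(cam)["T"])[:3,3])
```

```text
top pad [ 553.1 -151.9    2. ] tray [ 558.8 -150.2    9. ] [ 0.33819883 -0.04170897  1.13674663]
scene pad [ 562.7 -149.9    2. ] tray [ 564.6 -146.3    9. ] [ 1.53281723 -0.28447206  1.23322669]
```

The crop shows the tray flat on the pad, about 4 mm toward +x and 2 mm toward +y of the middle: plate centre (575,152) against pad centre (577,161). A small lift, shift and lower will fix it.

{"method": "play_rows", "body": {"increments": [{"offset":[-3.8,-0.3,-4.7],"twist":0,"grip":0},{"offset":[-2.2,3.6,-6.1],"twist":0,"grip":0},{"offset":[-2.2,3.6,-6.1],"twist":0,"grip":0},{"offset":[0,3.9,-3.5],"twist":0,"grip":0},{"offset":[1.8,4,-1.1],"twist":0,"grip":0}]}}

```text
time: 28.78
tool_pos: [0.5466, -0.3625, 0.1492]
tool_rot: [0.255, -0.663, 0.67, 0.214]
contact_force: [-1.4, -4.8, 13.2]
gripper_width: 0.175
```

{"method": "play_rows", "body": {"increments": [{"offset":[0,0,0],"twist":0,"grip":0},{"offset":[0,0,0],"twist":0,"grip":0}]}}

```text
time: 28.95
tool_pos: [0.5467, -0.3626, 0.1496]
tool_rot: [0.255, -0.663, 0.67, 0.215]
contact_force: [-1.7, -2.4, 6.3]
gripper_width: 0.173
```

```bash
python3 st.py
python3 - <<'E'
from meas import *
t=manip.grab_frame("top");b,g,r=[t[...,i].astype(int) for i in range(3)]
us,vs=np.meshgrid(np.arange(560),np.arange(420))
u,v=px((.557,-.151,.01),"top");near=(abs(us-u)<40)&(abs(vs-v)<40)
brass=near&(r-b>70)&(r>120)&(r+g-2*b>150); dark=near&(r<95)
m=(dark|brass).astype(np.uint8)
cv2.imwrite("pics/top_m.png",cv2.resize(t[int(v)-45:int(v)+45,int(u)-60:int(u)+60],(400,300)))
c,_=cv2.findContours(dark.astype(np.uint8),cv2.RETR_EXTERNAL,cv2.CHAIN_APPROX_NONE)
pts=np.vstack([x for x in c if len(x)>10]);h=cv2.convexHull(pts);(e,ax,_)=cv2.fitEllipse(h)
print("pad",e,ax,ray(*e,"top",.002)*1000)
n,l,s,ct=cv2.connectedComponentsWithStats(brass.astype(np.uint8));i=1+s[1:,4].argmax();ys,xs=np.where(l==i)
rr=cv2.minAreaRect(np.c_[xs,ys].astype(np.float32));print("tray",s[i],ct[i],ray(*ct[i],"top",.009)*1000,rr)
E
```

```text
28.95 [ 546.7 -362.6  149.6] [-0.778  0.491  1.591  0.507  1.538  2.23 ] [-1.7 -2.4  6.3] 0.17
[[ 0.01  -0.998  0.056]
 [-0.78   0.027  0.626]
 [-0.626 -0.05  -0.778]]
pad (318.3784484863281, 216.8490753173828) (65.6261215209961, 73.02276611328125) [ 554.4656056  -154.91075228    2.        ]
tray [ 289  193   65   45 2341] [317.36095686 216.13284921] [ 555.1037872  -151.76392217    9.        ] ((321.2755432128906, 215.38897705078125), (43.005611419677734, 63.66908645629883), 87.70938873291016)
```

The tray is centred to within about 2 mm in x. I'll release and back out along the tool axis.

{"method": "play_rows", "body": {"increments": [{"offset":[0,0,0],"twist":0,"grip":0.2},{"offset":[0,0,0],"twist":0,"grip":0.3},{"offset":[0,0,0],"twist":0,"grip":0.45},{"offset":[0,0,0],"twist":0,"grip":0.45},{"offset":[0,0,0],"twist":0,"grip":0.45}]}}

```text
time: 29.42
tool_pos: [0.5464, -0.3617, 0.1478]
tool_rot: [0.254, -0.663, 0.67, 0.214]
contact_force: [0.2, -0.7, -0.4]
gripper_width: 0.451
```

{"method": "play_rows", "body": {"increments": [{"offset":[0,0,-15],"twist":0,"grip":0.45},{"offset":[0,0,-40],"twist":0,"grip":0.45},{"offset":[0,0,-75],"twist":0,"grip":0.45},{"offset":[0,0,-110],"twist":0,"grip":0.45},{"offset":[0,0,-140],"twist":0,"grip":0.45}]}}

```text
time: 29.83
tool_pos: [0.5384, -0.4511, 0.2604]
tool_rot: [0.254, -0.664, 0.67, 0.213]
contact_force: [0.0, 0.0, 1.6]
gripper_width: 0.457
```

```bash
python3 st.py; python3 -c "
from h import *
ims=[]
for c in('scene','top'):
    im=manip.grab_frame(c);[find('tip_of',x,c) for x in('tray','pad','tray_grip','saucer','cup','dosing_cup','spoon_a')]
    ims.append(im[120:320,100:400] if c=='scene' else im[110:310,120:420])
cv2.imwrite('pics/fin.png',cv2.resize(np.vstack(ims),(450*2*2//3,400*2*1*3//4*1)) if 0 else cv2.resize(np.hstack(ims),(800,267),interpolation=cv2.INTER_CUBIC))
" | grep -v -E '\[ ?(29|30|34|84|78)'
```

```text
29.83 [ 538.4 -451.1  260.4] [-0.871  0.455  1.428  0.47   1.751  2.248] [0.  0.  1.6] 0.46
[[ 0.01  -0.998  0.058]
 [-0.782  0.028  0.623]
 [-0.624 -0.051 -0.78 ]]
scene tray tip 0.89 [777.4 305.3  -3.6] [406. 270.]
scene tray tip 0.84 [ 552.5 -154.     3.5] [235. 241.]
scene tray tip 0.62 [649.2 108.7  13.4] [328. 246.]
scene pad tip 0.78 [ 557.3 -151.8    2. ] [237. 242.]
scene tray_grip tip 0.56 [ 555.4 -258.7   20.8] [201. 245.]
scene saucer tip 0.68 [552.5 235.4  -1.6] [356. 218.]
scene cup tip 0.56 [549.7 226.   12.9] [354. 215.]
scene dosing_cup tip 0.81 [ 7.711e+02 -2.368e+02 -3.000e-01] [222. 308.]
scene spoon_a tip 0.72 [ 507.4 -398.4    2.4] [153. 246.]
scene spoon_a tip 0.59 [405.6 -43.5  -2.7] [260. 201.]
top tray tip 0.73 [ 556.5 -151.2    5.3] [317. 216.]
top tray tip 0.62 [338.4 184.7  -0. ] [186. 310.]
top tray_grip tip 0.57 [ 554.8 -258.3   18.7] [360. 213.]
top saucer tip 0.85 [549.8 234.8  -1.7] [166. 226.]
top cup tip 0.67 [546.  229.6   7.7] [167. 227.]
top cup tip 0.38 [556.  162.3   2.7] [194. 222.]
top dosing_cup tip 0.68 [702.2 105.4  20.7] [214. 164.]
top spoon_a tip 0.97 [ 4.06e+02 -4.65e+01 -3.00e-01] [279. 278.]
top spoon_a tip 0.67 [ 497.  -400.3    1.2] [417. 234.]
```

View pics/fin.png

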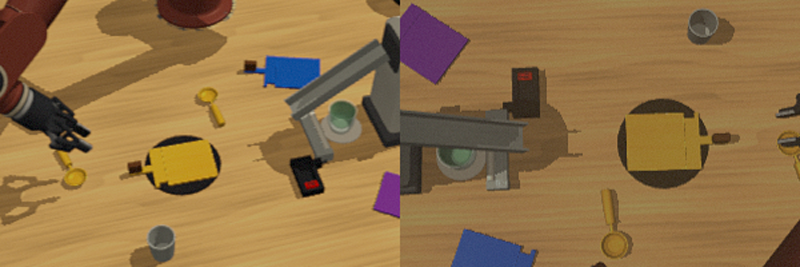

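The picture shows the tray flat on the pad, at (183,162) left and (663,142) right. The saucer and cup are upright behind the bridge at (342,120), and the spoons and dosing cup have not moved. I'll hand it in.

```bash
python3 -c "
from plant import manip
print(manip.job_done(), manip.state()['time'])"
```

```text
the job is handed in; nothing more can be done
the job is handed in; nothing more can be done
```

The job is done and handed in; the last clock reading was 29.8 s of the 56 s allowed. The red lock is open, and the brass tray lies flat on the black pad, let go. The saucer and cup stand upright under the chute.

- **Leaning the tool:** The moves offer no direct tilt. I got about 39° by twisting with the last joint at its limit, so the forearm roll took over.
- **Lock:** I pushed it about 16 mm until the force rose to 5 N at its end stop.
- **Drawing the tray:** It came out slowly along station -y, and the saucer stayed behind the bridge. One force reading rose to about 25 N, probably the tray's neck meeting the pad's edge. I then lifted the tray and carried it the rest of the way.
- **Placing:** One small correction on the pad, about 4 mm in x and 2 mm in y, then I released and backed out.

**Last checks:**

| Thing | Measured (mm) | Compared with |
|---|---|---|
| Tray | x 552 to 556, y -151 to -154 | pad about x 557, y -152 |
| Saucer | about x 551, y 235, height about 0 | the bay, about 1 mm away in y and 4 mm in x |
| Dosing cup and spoons | within 6 mm of the start | network noise; no change seen in the picture |

**Where the checks disagreed:**
- **Tray centring:** Before the small correction, the two cameras disagreed by up to 4 mm on how far the tray was off centre. The last readings still differ by 4 mm, so the centring is only known to a few millimetres.
- **Cup height:** The networks put the cup's base 8 to 13 mm above the wood, against the saucer's height of 11 mm, so I take it to be standing on the saucer.

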